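Thread check of couch spindles with comb leaves

ROBOT

A 6-joint arm with a two-finger parallel gripper is mounted at the origin on the work surface. World frame = base frame: x ahead of the robot, y to its left, z up, the work surface at z = 0. Lengths are in m, angles in rad, forces in N, time in s.
With the tool pointing down it reaches from about 0.35 to 0.975 m from the base axis. Payload 4.9 kg.
Tool frame: the origin (TCP) lies on the front face of the gripper's body, between the roots of the fingers; the fingertips stand ctrl.tip_extent ahead of it and the grasp point (between the pads) lies 54 mm ahead of it (ctrl.tip_extent is the distance from the TCP to the fingertips, in m); z points along the fingers, y is the line along which they close (so a half turn about z gives the same grasp; the last joint's range is limited). The gripper opens to 85 mm and grips with 20 to 120 N. Pads are 22 mm wide; open, the fingers measure 114 mm over their backs; the gripper's body (76 mm by 85 mm) begins 54 mm behind the grasp point. The pads swing forward as they close: fully open they stand 13 mm farther back than shut.
Start: joints at [-1.329, 0.053, 1.613, -0, 1.476, -0.119], TCP at [0.221, -0.585, 0.304] pointing down, gripper open.
Joint ranges: [-3.01, 3.01], [-1.01, 2.22], [0.06, 2.58], [-1.02, 4.17], [0.09, 2.62], [-3.14, 3.14]. Speed limits (rad/s): [2.57, 2.57, 3.14, 3.14, 3.14, 3.14].

INTERFACE

Orientations are given as a rotation vector (axis times angle).
In Python, from station import ctrl gives the robot as it stands.
- The arm moves only by the tool apply_moves, never from a script. Its argument "rows" is one flat list of numbers, 6 for each row, row after row: the shift along the tool's x, y, z normalised to -1 to 1, where 1 is 0.6 m, then the turn, a rotation vector about the tool's x, y, z normalised to -1 to 1, where 1 is 90 degrees. A call has 1 to 20 rows; each row is the pose to reach, as a shift and turn from the pose commanded when the call began, along the tool's axes at that moment; what a row does not reach only later rows make up. A row lasts 1/10 s, in which the tool goes at most 50 mm and 8.59 degrees, less where a joint would pass 70% of its speed; a pose out of reach is approached as far as the arm can. A call with a number of a shift or a turn outside -1 to 1 is refused whole. A call with a gripper value outside its range is refused whole. "grip" is the opening, from 0 (shut) to 1 (fully open), set as the call begins (left out, the last holds). The fingers move at their own pace and stop on an object; "grip_force" is the grip in N (left out, the last holds). Time passes only in rows, so rows that repeat a pose let the fingers close. It gives the time, the measured TCP pose, the force, the opening and the grip force at its end, in the units of the state.
- ctrl.get_obs(): the state, without advancing time (a new reading comes with each control period).
- ctrl.get_image(name): name is "scene" or "top"; returns (picture, depth): 400x640x3 uint8, blue, green, red; 400x640 float32, m along the optical axis (not along the pixel's ray), 0 where there is no reading.
- ctrl.camera_model(name): a dict with "mtx" (3x3 intrinsics, pixels), "k1" (the pictures are not rectified: a ray, as slopes to the right and down, at radius r is drawn at 1 + k1 r^2 times it, then the intrinsics apply), "R" (3x3) and "t" (3): a world point X has camera coordinates R X + t. Camera axes: x right, y down, z forward; pixel columns grow to the right and rows downward; lengths in m; the calibration is good to about 2 mm. A picture is of the moment at which its call begins. camera_model takes no time and is no camera call.
- ctrl.finish_job(): hands the job in; it is judged then, once.
The state is a dict: "t": time; "q": joint angles; "dq": joint speeds; "effort": joint torques, N m; "tool_pos": TCP position; "tool_rot": TCP orientation; "contact_force": force on the tool from outside, world axes, zero at the start; "wrist_torque": the same for the moment, N m; "opening": finger opening in m; "grip_force": force on a finger pad.
Only numpy, scipy, OpenCV 4.12 (cv2) and the standard library are available. Lean on these libraries where they do the work, as an engineer would, in place of code of your own. Each camera call takes 0.05 s, during which the arm holds its last target. There are 200 camera calls.

TASK

Check the threads of the lifting spindles lying in their holders: pull the white guard fully off each spindle that is there, and seat the comb leaf whose teeth match that thread so that it lies flat on the holder's rest with all five teeth fully home in the grooves. Only when every spindle has its leaf seated, all at once and let go, put the leaves back flat on the rubber mat and push the guards fully on again. A leaf whose spindle is not there stays on the mat; do not disturb the other things on the bench.

Things in the scene. Friction and masses are not known exactly. Their poses are not given: they have to be found in the camera images.
- mat: flat dark rubber mat 85 mm (x) by 360 mm (y), 3 mm thick, fixed to the bench. Origin at the centre of its underside, z up, y along its length. The comb leaves start on it.
- thread10 (a point): bottom of the middle groove, rest side, of the large spindle (32 mm diameter, along y, axis 18 mm up and 11 mm to +x). x: from rest to spindle, z up. 5 V grooves 5 mm deep at y = 0, +-10 .. +-20 mm. Rest: flat ledge, top 4 mm below this point, x -79 to -9, y -111 to 49 mm. End block 34 mm high at y 37 to 49, x -9 and up. The holder, 3.5 kg, just stands on the bench. None if absent
- guard10 (a joint): travel (m) of the large spindle's guard along -y of thread10: 0 = fully on, 0.070 = fully off, at its stop. About 3 N of friction holds it wherever it is left. White tube 36 mm in diameter, 62 mm long; fully on, its middle is at y = 0 of thread10. None if absent
- fin10 (a point): centre of that guard's upright grip fin, 56 mm above the bench, over the spindle axis and the tube's middle. Fin 10 mm thick (y), 26 mm wide (x), top 66 mm above the bench; the tube's top is at 36 mm. Axes as thread10. None if absent
- leaf10_mid (a point): centre, half-way up, of the large comb leaf: loose steel plate 50 mm wide (y), 40 deep (x), 8 thick, five teeth of pitch 10 mm on its +x edge (y = 0, +-10, +-20). Black upright grip on its middle, 10 mm thick (y), 26 long (x), from 8 to 40 mm above the underside. The point is 20 mm above the underside. 0.06 to 0.16 kg. Fits the large spindle only
- leaf10_tip (a point): tip of that leaf's middle tooth, 25.5 mm ahead (+x) of its centre, 4 mm above its underside; axes as the leaf's. Teeth stand out 5.5 mm. Seated, this point lies at the bottom of a groove: x and z about 0 in the axes of thread10
- thread8 (a point): bottom of the middle groove, rest side, of the middle spindle (28 mm diameter, along y, axis 18 mm up and 10 mm to +x). x: from rest to spindle, z up. 7 V grooves 4 mm deep at y = 0, +-8 .. +-24 mm. Rest: flat ledge, top 4 mm below this point, x -80 to -10, y -111 to 49 mm. End block 34 mm high at y 37 to 49, x -10 and up. The holder, 3.5 kg, just stands on the bench. None if absent
- guard8 (a joint): travel (m) of the middle spindle's guard along -y of thread8: 0 = fully on, 0.070 = fully off, at its stop. About 3 N of friction holds it wherever it is left. White tube 32 mm in diameter, 62 mm long; fully on, its middle is at y = 0 of thread8. None if absent
- fin8 (a point): centre of that guard's upright grip fin, 56 mm above the bench, over the spindle axis and the tube's middle. Fin 10 mm thick (y), 26 mm wide (x), top 66 mm above the bench; the tube's top is at 34 mm. Axes as thread8. None if absent
- leaf8_mid (a point): centre, half-way up, of the middle comb leaf: loose steel plate 40 mm wide (y), 40 deep (x), 8 thick, five teeth of pitch 8 mm on its +x edge (y = 0, +-8, +-16). Black upright grip on its middle, 10 mm thick (y), 26 long (x), from 8 to 40 mm above the underside. The point is 20 mm above the underside. 0.06 to 0.16 kg. Fits the middle spindle only
- leaf8_tip (a point): tip of that leaf's middle tooth, 24.5 mm ahead (+x) of its centre, 4 mm above its underside; axes as the leaf's. Teeth stand out 4.5 mm. Seated, this point lies at the bottom of a groove: x and z about 0 in the axes of thread8
- thread6 (a point): bottom of the middle groove, rest side, of the small spindle (24 mm diameter, along y, axis 18 mm up and 9 mm to +x). x: from rest to spindle, z up. 9 V grooves 3 mm deep at y = 0, +-6 .. +-24 mm. Rest: flat ledge, top 4 mm below this point, x -81 to -11, y -111 to 49 mm. End block 34 mm high at y 37 to 49, x -11 and up. The holder, 3.5 kg, just stands on the bench. None if absent
- guard6 (a joint): travel (m) of the small spindle's guard along -y of thread6: 0 = fully on, 0.070 = fully off, at its stop. About 3 N of friction holds it wherever it is left. White tube 28 mm in diameter, 62 mm long; fully on, its middle is at y = 0 of thread6. None if absent
- fin6 (a point): centre of that guard's upright grip fin, 56 mm above the bench, over the spindle axis and the tube's middle. Fin 10 mm thick (y), 26 mm wide (x), top 66 mm above the bench; the tube's top is at 32 mm. Axes as thread6. None if absent
- leaf6_mid (a point): centre, half-way up, of the small comb leaf: loose steel plate 30 mm wide (y), 40 deep (x), 8 thick, five teeth of pitch 6 mm on its +x edge (y = 0, +-6, +-12). Black upright grip on its middle, 10 mm thick (y), 26 long (x), from 8 to 40 mm above the underside. The point is 20 mm above the underside. 0.06 to 0.16 kg. Fits the small spindle only
- leaf6_tip (a point): tip of that leaf's middle tooth, 23.5 mm ahead (+x) of its centre, 4 mm above its underside; axes as the leaf's. Teeth stand out 3.5 mm. Seated, this point lies at the bottom of a groove: x and z about 0 in the axes of thread6
- pump: white pump bottle 60 mm in diameter, 167 mm high; bystander, not part of the job; origin at its underside
- pot_a: specimen pot 42 mm in diameter, 46 mm high; bystander, not part of the job; origin at its underside
- pot_b: second specimen pot, the same; bystander, not part of the job; origin at its underside
- kit: flat test kit packet 70 x 100 x 17 mm; bystander, not part of the job; origin at its underside
- kidney: shallow steel dish 90 x 150 x 30 mm; bystander, not part of the job; origin at its underside
- driver: screwdriver, 180 mm, lying; bystander, not part of the job; origin at its underside (for the screwdriver, under its middle)
- tin: dark round tin, 64 mm in diameter, 40 mm high; bystander, not part of the job; origin at its underside
There are look-alikes about, which are no part of the job. Leave any yellow look-alike of the part that bears leaf8_mid alone.

How it is judged:
By the outcome, as a careful person would: the job done as asked, in the order asked, and still so for the second after the job is handed in, with the robot touching nothing.
Of holder10, holder8, holder6 only 2 to 3 are there at a start; the rules pass over those that are not, and their reading is None.
At some moment in a run one of holder10, holder8, holder6 may be knocked a few centimetres aside while the robot is not near it.
Once in a run the grip may slacken for a moment while it holds something.
It also fails if it takes over 210 s, if anything falls off the work surface, if the arm or the gripper's body presses on something with over 40 N, if the wrist force passes 120 N, or if a joint passes its speed limit or range.

## Working session

There is one attempt and no reset: what is moved stays moved. The work goes in short steps, Python scripts to look and compute and a tool call to move; the robot and the scene stay as the last step left them, time stands still between calls to the robot, and variables do not carry over. Pictures are saved under pics/ and viewed, at most 14 in all, crops included, and the job is handed in when it is done.

Besides the shell and the picture viewer there is one more tool, called by a JSON object that holds its "op" and its "data". apply_moves: Moves the arm, as the interface text tells. Its arguments: {"type":"object","properties":{"rows":{"type":"array","items":{"type":"number"}},"grip":{"type":"number"},"grip_force":{"type":"number"}},"required":["rows"]}

```bash
ls; mkdir -p pics; python3 - <<'E'
from station import ctrl
import cv2,numpy as np
o=ctrl.get_obs();print({k:np.round(v,3) for k,v in o.items()},ctrl.tip_extent)
for n in("scene","top"):
    p,d=ctrl.get_image(n);cv2.imwrite(f"pics/{n}0.png",p);np.save(f"{n}0.npy",d)
    print(ctrl.camera_model(n))
E
```

```text
pics
{'t': np.float64(0.0), 'q': array([-1.329,  0.053,  1.614,  0.   ,  1.476, -0.119]), 'dq': array([ 0.   , -0.002, -0.001,  0.003,  0.001, -0.001]), 'effort': array([-0.0000e+00, -3.9368e+01, -3.7018e+01, -0.0000e+00,  7.0000e-03,
        0.0000e+00]), 'tool_pos': array([ 0.221, -0.584,  0.303]), 'tool_rot': array([-3.089, -0.563,  0.   ]), 'contact_force': array([ 0.663, -0.178,  0.095]), 'wrist_torque': array([-0.04 ,  0.035, -0.008]), 'grip_force': np.float64(0.0), 'opening': np.float64(0.085)} 0.0726
{'mtx': array([[475.99306631,   0.        , 320.63040815],
       [  0.        , 475.99306631, 200.12029049],
       [  0.        ,   0.        ,   1.        ]]), 'k1': -0.11175547601963247, 'R': array([[-0.48866876,  0.87233713, -0.01519143],
       [ 0.51777101,  0.27594443, -0.80979494],
       [-0.7022222 , -0.40358717, -0.5865163 ]]), 't': array([ 0.28456676, -0.23785273,  1.5922263 ])}
{'mtx': array([[451.47836711,   0.        , 326.57918543],
       [  0.        , 451.47836711, 193.90545098],
       [  0.        ,   0.        ,   1.        ]]), 'k1': -0.12926526896196866, 'R': array([[-2.76089444e-02, -9.99618794e-01,  1.14532266e-04],
       [-9.98699523e-01,  2.75786416e-02, -4.28798553e-02],
       [ 4.28603506e-02, -1.29825086e-03, -9.99080229e-01]]), 't': array([0.01613792, 0.54451152, 1.20347109])}
```

View pics/top0.png

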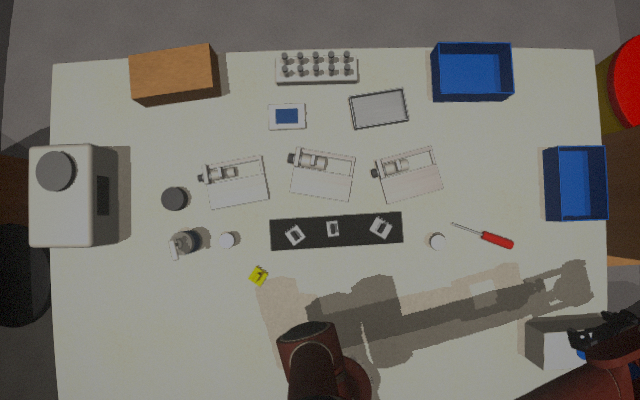

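View pics/scene0.png

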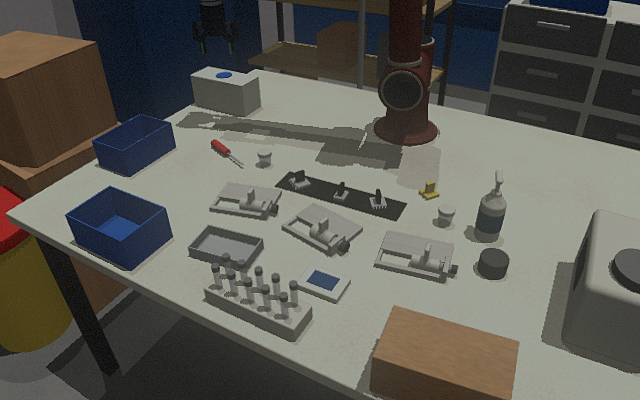

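```bash
cat > h.py <<'E'
import cv2,numpy as np
from station import ctrl
def unproj(n,uv,z=None,depth=None):
    """world points of pixels, at height z"""
    c=ctrl.camera_model(n);K=c['mtx'];uv=np.array(uv,float).reshape(-1,1,2)
    s=cv2.undistortPoints(uv,K,np.array([c['k1'],0,0,0.]),None,None)[:,0]
    r=np.c_[s,np.ones(len(s))]@c['R'];o=-c['R'].T@c['t']
    if depth is not None: return o+r*np.array(depth).reshape(-1,1)
    return o+r*((np.broadcast_to(z,len(r))-o[2])/r[:,2])[:,None]
def proj(n,X):
    c=ctrl.camera_model(n)
    return cv2.projectPoints(np.array(X,float).reshape(-1,1,3),cv2.Rodrigues(c['R'])[0],c['t'],c['mtx'],np.array([c['k1'],0,0,0.]))[0][:,0]
def crop(p,x0,y0,w,h,s,f):
    cv2.imwrite(f,cv2.resize(p[y0:y0+h,x0:x0+w],None,fx=s,fy=s,interpolation=cv2.INTER_CUBIC))
E
python3 - <<'E'
import cv2
from h import *
p=cv2.imread('pics/top0.png')
crop(p,190,140,265,75,3,'pics/a.png')
a=cv2.resize(p[140:215,190:456],None,fx=3,fy=3,interpolation=2);b=cv2.resize(p[208:288,235:501][:, :266],None,fx=3,fy=3,interpolation=2)
import numpy as np
cv2.imwrite('pics/a.png',np.clip(np.vstack([a,b]).astype(float)*1.2,0,255).astype('uint8'))
E
```

```text
(no output)
```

View pics/a.png

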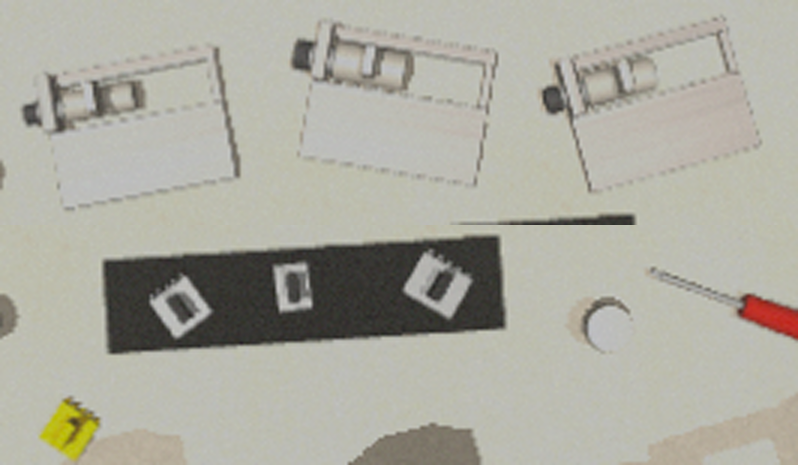

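```bash
cat >> h.py <<'E'
def cloud(n,d):
    v,u=np.mgrid[0:400,0:640];X=unproj(n,np.c_[u.ravel(),v.ravel()],depth=d.ravel());return X.reshape(400,640,3)
def comps(X,lo,hi,box,dil=0):
    m=((X[...,2]>lo)&(X[...,2]<hi)&(X[...,0]>box[0])&(X[...,0]<box[1])&(X[...,1]>box[2])&(X[...,1]<box[3])).astype('uint8')
    if dil: m=cv2.morphologyEx(m,cv2.MORPH_OPEN,np.ones((dil,dil)))
    n,l,s,c=cv2.connectedComponentsWithStats(m)
    return [(l==i) for i in range(1,n) if s[i,4]>12]
E
python3 - <<'E'
from h import *
d=np.load('top0.npy');X=cloud('top',d)
pts=[(300,215),(390,205),(230,190),(320,180),(410,180),(340,160),(250,175),(395,170)]
for u,v in pts:print((u,v),X[v,u].round(4), X[v-1:v+2,u-1:u+2,2].std().round(4))
for nm,lo,hi in(("ledge",.009,.019),("leaf",.006,.016),("top",.024,.075),("grip",.03,.06)):
    for m in comps(X,lo,hi,(.2,.75,-.35,.45)):
        P=X[m];r=cv2.minAreaRect((P[:,:2]*1000).astype('float32'));vv,uu=np.where(m)
        print(nm,len(P),'px',uu.mean().round(0),vv.mean().round(0),'c',np.round(r[0],1),'s',np.round(r[1],1),'a',round(r[2],1),'zmed',np.median(P[:,2]).round(4),'mean',P.mean(0).round(4))
E
```

```text
(300, 215) [ 0.49    0.075  -0.0034] 0.0031
(390, 205) [ 0.5103 -0.1708 -0.0011] 0.0014
(230, 190) [0.5623 0.2615 0.0153] 0.0009
(320, 180) [0.5827 0.0178 0.0121] 0.0012
(410, 180) [ 0.5761 -0.2255  0.0129] 0.002
(340, 160) [ 0.6365 -0.038   0.0023] 0.0016
(250, 175) [0.6026 0.2087 0.0011] 0.0068
(395, 170) [ 0.6027 -0.1829  0.0303] 0.0046
ledge 315 px 286.0 124.0 c [736.7 105. ] s [ 26.4 100.9] a 0.5 zmed 0.0162 mean [0.7361 0.1046 0.0159]
ledge 1695 px 411.0 179.0 c [ 591.8 -223.2] s [120.6 160.3] a 14.2 zmed 0.014 mean [ 0.5792 -0.2282  0.0141]
ledge 1789 px 322.0 179.0 c [599.2  11.7] s [160.2 122.7] a 78.9 zmed 0.0142 mean [0.5857 0.0116 0.0141]
ledge 1759 px 237.0 186.0 c [583.8 246.4] s [120.4 160.2] a 9.0 zmed 0.0144 mean [0.5715 0.2422 0.0143]
ledge 15 px 184.0 204.0 c [526.9 389.9] s [ 5.3 33.7] a 54.9 zmed 0.0136 mean [0.5284 0.3884 0.014 ]
ledge 195 px 381.0 227.0 c [ 452.7 -141.9] s [49.9 44.3] a 59.2 zmed 0.012 mean [ 0.4519 -0.1414  0.0122]
ledge 113 px 332.0 227.0 c [455.  -10.9] s [42.9 29.6] a 5.3 zmed 0.0116 mean [ 0.4545 -0.0111  0.012 ]
ledge 14 px 455.0 224.0 c 
[... 3960 characters left out ...]
82.0 228.0 c [ 450.4 -141. ] s [10.  25.6] a 58.7 zmed 0.0429 mean [ 0.4508 -0.1407  0.042 ]
grip 39 px 332.0 229.0 c [452.6 -11.3] s [24.8  9.7] a 5.6 zmed 0.043 mean [ 0.4523 -0.0112  0.0434]
grip 68 px 196.0 241.0 c [425.4 353.2] s [24.2 59.4] a 87.7 zmed 0.0465 mean [0.4295 0.3483 0.0449]
grip 40 px 294.0 235.0 c [437.2  89.4] s [24.6 10.1] a 32.9 zmed 0.0429 mean [0.4374 0.0892 0.0426]
grip 206 px 226.0 240.0 c [428.1 267.4] s [40.9 39.7] a 89.5 zmed 0.0462 mean [0.4288 0.2673 0.046 ]
grip 207 px 438.0 242.0 c [ 407.4 -287.1] s [41.5 39.7] a 88.6 zmed 0.0458 mean [ 0.4083 -0.2869  0.0457]
grip 42 px 256.0 278.0 c [327.6 192.1] s [ 9.9 26. ] a 54.4 zmed 0.0393 mean [0.3275 0.1922 0.0388]
```

```bash
cat >> h.py <<'E'
from scipy.optimize import minimize
OFF={10:79,8:80,6:81};AX={10:11,8:10,6:9}
def loc(P,q):  # mm in frame q=(x,y,yaw rad)
    c,s=np.cos(q[2]),np.sin(q[2]);d=P-np.array(q[:2]);return np.c_[c*d[:,0]+s*d[:,1],-s*d[:,0]+c*d[:,1]]
def wor(p,q):
    c,s=np.cos(q[2]),np.sin(q[2]);p=np.atleast_2d(p);return np.c_[q[0]+c*p[:,0]-s*p[:,1],q[1]+s*p[:,0]+c*p[:,1]]
def rectfit(P,occ,q0,x,y,clip=1e9,sg=1.5):
    """fit pose so that rectangle x=(lo,hi), y=(lo,hi) covers occupied points; pixels with local x>clip ignored"""
    def cost(q):
        L=loc(P,q);sd=np.minimum.reduce([L[:,0]-x[0],x[1]-L[:,0],L[:,1]-y[0],y[1]-L[:,1]])
        m=1/(1+np.exp(-sd/sg));w=(L[:,0]<clip);return ((m-occ)**2*w).sum()
    best=None
    for da in(-.03,0,.03):
        r=minimize(cost,np.array(q0)+[0,0,da],method='Nelder-Mead',options=dict(initial_simplex=np.array(q0)+[0,0,da]+np.array([[0,0,0],[4,0,0],[0,4,0],[0,0,.05]]),xatol=1e-3,fatol=1e-4))
        if best is None or r.fun<best.fun:best=r
    return best.x,best.fun
def holder(X,k,q0):
    """thread pose (mm,rad) from a guess"""
    P=X[...,:2].reshape(-1,2)*1000;Z=X[...,2].ravel();near=np.hypot(*(P-wor([-40,-31],q0)).T)<130;P=P[near];Z=Z[near]
    return rectfit(P,((Z>.007)).astype(float),q0,(-OFF[k],200),(-111,49),clip=-16)
def fin(X,k,q):
    P=X[...,:2].reshape(-1,2)*1000;Z=X[...,2].ravel();L=loc(P,q)
    m=(Z>.05)&(Z<.08)&(abs(L[:,0]-AX[k])<30)&(L[:,1]<30)&(L[:,1]>-100);return np.median(L[m],0),m.sum()
E
python3 - <<'E'
from h import *
d=np.load('top0.npy');X=cloud('top',d)
G={8:((591.8,-223.2),14.2),10:((599.2,11.7),-11),6:((583.8,246.4),9.2)}
for k,(c,a) in G.items():
    a=np.radians(a);q0=np.r_[c,a];q0=np.r_[wor([OFF[k]-60.2,31],q0)[0],a]
    q,f=holder(X,k,q0);print(k,q0.round(3),q.round(3),np.degrees(q[2]).round(2),round(f,2))
    P=X[...,:2].reshape(-1,2)*1000;Z=X[...,2].ravel();L=loc(P,q)
    f,n=fin(X,k,q);print(' fin',f.round(1),n)
    for yr in((-30,-8),(-70,-40)):
      for x in range(-16,40,4):
        m=(L[:,1]>yr[0])&(L[:,1]<yr[1])&(abs(L[:,0]-x)<2)
        print(x,(Z[m].mean()*1000).round(0),end=' ')
      print()
    m=(Z>.025)&(Z<.05)&(L[:,1]>36)&(L[:,1]<50)&(abs(L[:,0]-15)<40);print(' endblock',L[m].min(0).round(1),L[m].max(0).round(1))
P=X[...,:2].reshape(-1,2)*1000;Z=X[...,2].ravel()
for k,c,a in((10,(450,-141),-31.3),(6,(452.5,-11),3),(8,(437.2,89.4),33)):
    q0=np.r_[c,np.radians(a)];n=np.hypot(*(P-c).T)<40
    q,f=rectfit(P[n],(Z[n]>.025)*1.,q0,(-13,13),(-5,5))
    L=loc(P,q);m=n&(Z>.007)&(Z<.02);print('leaf',k,q.round(2),np.degrees(q[2]).round(1),'plate x',np.percentile(L[m,0],[1,99]).round(1),'y',np.percentile(L[m,1],[1,99]).round(1))
m=(Z>-.001)&(Z<.03)&(P[:,0]>380)&(P[:,0]<520)&(abs(P[:,1])<300)
g=cv2.cvtColor(cv2.imread('pics/top0.png'),6).ravel();dk=(g<70)&(P[:,0]>380)&(P[:,0]<510)&(P[:,1]<170)&(P[:,1]>-230)&(Z<.006)
print('mat',cv2.minAreaRect(P[dk].astype('float32')))
E
```

```text
8 [ 6.0339e+02 -1.8829e+02  2.4800e-01] [ 6.03655e+02 -1.88805e+02  2.48000e-01] 14.23 65.4
 fin [9.3 0.9] 45
-16 15.0 -12 12.0 -8 9.0 -4 27.0 0 32.0 4 34.0 8 34.0 12 34.0 16 31.0 20 29.0 24 11.0 28 8.0 32 15.0 36 15.0 
-16 14.0 -12 6.0 -8 -0.0 -4 1.0 0 1.0 4 -1.0 8 -0.0 12 1.0 16 1.0 20 -0.0 24 1.0 28 8.0 32 14.0 36 15.0 
 endblock [-9.7 36.3] [42.1 49.6]
10 [ 6.2357e+02  3.8543e+01 -1.9200e-01] [ 6.22594e+02  3.87040e+01 -1.93000e-01] -11.07 1168.01
 fin [ 9.6 -1.4] 41
-16 14.0 -12 14.0 -8 11.0 -4 25.0 0 32.0 4 35.0 8 35.0 12 37.0 16 37.0 20 33.0 24 31.0 28 25.0 32 11.0 36 15.0 
-16 14.0 -12 14.0 -8 6.0 -4 1.0 0 0.0 4 0.0 8 1.0 12 0.0 16 2.0 20 0.0 24 1.0 28 1.0 32 8.0 36 13.0 
 endblock [-8.6 36.3] [41.4 49.9]
6 [5.99376e+02 2.80327e+02 1.61000e-01] [5.99416e+02 2.81241e+02 1.61000e-01] 9.24 94.26
 fin [ 5.8 -5.8] 50
-16 15.0 -12 14.0 -8 11.0 -4 29.0 0 36.0 4 36.0 8 40.0 12 34.0 16 37.0 20 28.0 24 1.0 28 10.0 32 15.0 36 14.0 
-16 14.0 -12 14.0 -8 1.0 -4 -0.0 0 0.0 4 1.0 8 -0.0 12 -0.0 16 -0.0 20 1.0 24 0.0 28 10.0 32 15.0 36 14.0 
 endblock [-12.7  36.2] [38.7 49.1]
leaf 10 [ 450.7  -141.44   -0.53] -30.5 plate x [-30.6  33.9] y [-32.7  27. ]
leaf 6 [ 4.521e+02 -1.121e+01  9.000e-02] 5.2 plate x [-30.7  32.8] y [-22.2  30. ]
leaf 8 [436.97  89.58   0.64] 36.7 plate x [-33.4  31.9] y [-25.3  23. ]
mat ((444.4135437011719, -21.703964233398438), (83.26673126220703, 356.88702392578125), 2.006833076477051)
```

```bash
sed -i 's/(Z>.05)&(Z<.08)/(Z>.060)\&(Z<.08)/' h.py; python3 - <<'E'
from h import *
d=np.load('top0.npy');X=cloud('top',d);P=X[...,:2].reshape(-1,2)*1000;Z=X[...,2].ravel()*1000
for k,q in((8,(603.7,-188.8,.248)),(10,(622.6,38.7,-.193)),(6,(599.4,281.2,.161))):
    L=loc(P,q);f,n=fin(X,k,q);m=(Z>60)&(Z<80)&(abs(L[:,0]-10)<30)&(abs(L[:,1])<40)
    print(k,'fin',f.round(1),n,L[m].min(0).round(1),L[m].max(0).round(1))
    for yr in((-28,-14),(10,28)):
        t=(L[:,1]>yr[0])&(L[:,1]<yr[1])&(abs(L[:,0]-10)<6);s=(L[:,1]>yr[0])&(L[:,1]<yr[1])&(Z>22)&(abs(L[:,0]-10)<30)
        print(' tube',np.median(Z[t]).round(1),L[s,0].min().round(1),L[s,0].max().round(1),L[s,0].mean().round(1))
    # tube y extent
    t=(Z>25)&(Z<40)&(abs(L[:,0]-10)<8)&(L[:,1]<36);print(' tube y',L[t,1].min().round(1))
E
```

```text
8 fin [9.2 0.3] 37 [-2.9 -5.6] [20.4  5.2]
 tube 33.8 -7.3 21.2 6.9
 tube 33.8 -5.4 24.3 9.6
 tube y -33.5
10 fin [10.1 -1.2] 38 [-1.7 -6. ] [22.6  3.7]
 tube 36.0 -6.4 28.2 9.8
 tube 36.8 -5.7 28.6 10.5
 tube y -799.5
6 fin [ 6.4 -4.2] 40 [-6.3 -8.9] [17.9  1.2]
 tube 30.7 -7.2 20.0 5.7
 tube 32.1 -6.0 20.2 6.4
 tube y -269.3
```

```bash
cat >> h.py <<'E'
from scipy.spatial.transform import Rotation as Ro
def pose():
    o=ctrl.get_obs();return np.array(o['tool_pos'])*1000,Ro.from_rotvec(o['tool_rot'])
def plan(x,y,z,yaw,frm=None):
    """mm, rad -> normalised row from the present pose (or from frm)"""
    p,R=frm or pose()
    T=Ro.from_matrix([[np.cos(yaw),np.sin(yaw),0],[np.sin(yaw),-np.cos(yaw),0],[0,0,-1]])
    s=R.inv().apply(np.array([x,y,z])-p)/600;t=(R.inv()*T).as_rotvec()/(np.pi/2)
    print('row',s.round(4).tolist(),t.round(4).tolist(),'dist',np.round(np.linalg.norm(s)*600,1));return (np.array([x,y,z],float),T)
def st():
    o=ctrl.get_obs();p,R=pose();M=R.as_matrix()
    print('t',round(o['t'],2),'tcp',p.round(1),'yaw',np.degrees(np.arctan2(M[1,0],M[0,0])).round(2),'tilt',np.degrees(np.arccos(-M[2,2])).round(2),'F',o['contact_force'].round(1),'open',round(o['opening']*1000,1),'gf',round(o['grip_force'],1))
E
python3 - <<'E'
from h import *
q=(603.7,-188.8,.248);w=wor([9.6,.2],q)[0];print(w,q)
f=plan(*w,200,.248);f=plan(*w,114,.248,f)
E
```

```text
[ 612.95719767 -186.24964879] (603.7, -188.8, 0.248)
row [0.8461, -0.3895, 0.1722] [-0.0012, -0.0001, 0.0718] dist 568.4
row [0.0, 0.0, 0.1433] [0.0, 0.0, 0.0] dist 86.0
```

{"op": "apply_moves", "data": {"rows": [0.846,-0.39,0.172,-0.001,0,0.072,0.846,-0.39,0.172,-0.001,0,0.072,0.846,-0.39,0.172,-0.001,0,0.072,0.846,-0.39,0.172,-0.001,0,0.072,0.846,-0.39,0.172,-0.001,0,0.072,0.846,-0.39,0.172,-0.001,0,0.072,0.846,-0.39,0.172,-0.001,0,0.072,0.846,-0.39,0.172,-0.001,0,0.072,0.846,-0.39,0.172,-0.001,0,0.072,0.846,-0.39,0.172,-0.001,0,0.072,0.846,-0.39,0.172,-0.001,0,0.072,0.846,-0.39,0.172,-0.001,0,0.072,0.846,-0.39,0.172,-0.001,0,0.072,0.846,-0.39,0.172,-0.001,0,0.072,0.846,-0.39,0.172,-0.001,0,0.072,0.846,-0.39,0.172,-0.001,0,0.072], "grip": 0.5, "grip_force": 30}}

```text
t: 1.7
tool_pos: [0.6123, -0.188, 0.2012]
tool_rot: [3.116, 0.385, 0.001]
contact_force: [-0.3, -0.1, -1.0]
opening: 0.0427
grip_force: 0.0
```

```bash
python3 - <<'E'
from h import *
st();print(ctrl.tip_extent)
p,d=ctrl.get_image('scene');crop(p,180,140,300,150,2.6,'pics/b.png')
plan(612.96,-186.25,114,.248)
E
```

```text
t 1.7 tcp [ 612.3 -188.   201.2] yaw 14.07 tilt 0.12 F [-0.3 -0.1 -1. ] open 42.7 gf 0.0
0.0726
row [0.0016, -0.0027, 0.1454] [0.0013, -0.0003, -0.0014] dist 87.2
```

View pics/b.png

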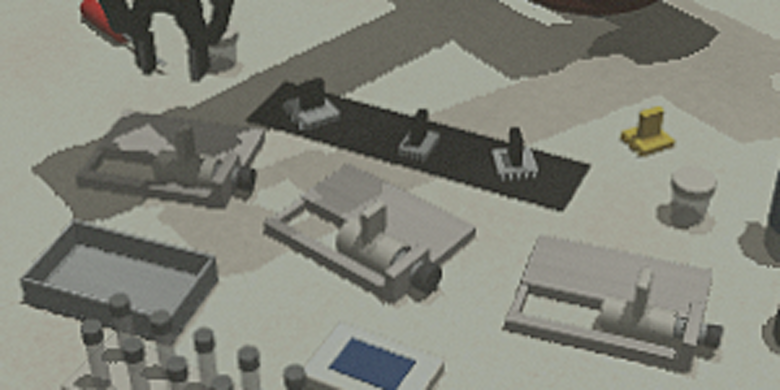

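{"op": "apply_moves", "data": {"rows": [0.001,-0.002,0.04,0,0,0,0.001,-0.002,0.08,0,0,0,0.001,-0.002,0.12,0,0,0,0.001,-0.002,0.145,0,0,0,0.001,-0.002,0.145,0,0,0,0.001,-0.002,0.145,0,0,0,0.001,-0.002,0.145,0,0,0]}}

```text
t: 2.45
tool_pos: [0.6142, -0.186, 0.1156]
tool_rot: [3.115, 0.387, 0.004]
contact_force: [0.7, -0.2, 0.8]
opening: 0.0424
grip_force: 0.0
```

{"op": "apply_moves", "data": {"rows": [0,0,0,0,0,0,0,0,0,0,0,0,0,0,0,0,0,0,0,0,0,0,0,0,0,0,0,0,0,0,0,0,0,0,0,0,0,0,0,0,0,0], "grip": 0}}

```text
t: 3.15
tool_pos: [0.6139, -0.1858, 0.1148]
tool_rot: [3.115, 0.388, 0.003]
contact_force: [-1.0, -0.2, 5.4]
opening: 0.0094
grip_force: 32.2
```

```bash
python3 - <<'E'
from h import *
st()
print(loc(pose()[0][:2][None],(603.7,-188.8,.248)))
E
```

```text
t 3.15 tcp [ 613.9 -185.8  114.8] yaw 14.19 tilt 0.17 F [-1.  -0.2  5.4] open 9.4 gf 32.2
[[10.60259064  0.4571046 ]]
```

{"op": "apply_moves", "data": {"rows": [0,0.015,0,0,0,0,0,0.03,0,0,0,0,0,0.045,0,0,0,0,0,0.06,0,0,0,0,0,0.075,0,0,0,0,0,0.09,0,0,0,0,0,0.105,0,0,0,0,0,0.113,0,0,0,0,0,0.116,0,0,0,0,0,0.118,0,0,0,0,0,0.118,0,0,0,0,0,0.118,0,0,0,0]}}

```text
t: 4.35
tool_pos: [0.6309, -0.2539, 0.1148]
tool_rot: [3.117, 0.388, 0.001]
contact_force: [-1.7, 1.6, 6.9]
opening: 0.0096
grip_force: 32.5
```

```bash
python3 - <<'E'
from h import *
st()
print(loc(pose()[0][:2][None],(603.7,-188.8,.248)))
E
```

```text
t 4.35 tcp [ 630.9 -253.9  114.8] yaw 14.19 tilt 0.06 F [-1.7  1.6  6.9] open 9.6 gf 32.5
[[ 10.4048249  -69.74353512]]
```

{"op": "apply_moves", "data": {"rows": [0,0.002,0,0,0,0,0,0.003,0,0,0,0,0,0.004,0,0,0,0,0,0.004,0,0,0,0,0,0.004,0,0,0,0]}}

```text
t: 4.85
tool_pos: [0.6311, -0.2543, 0.1148]
tool_rot: [-3.114, -0.388, 0.001]
contact_force: [-4.0, 7.3, 10.5]
opening: 0.0093
grip_force: 33.0
```

```bash
python3 - <<'E'
from h import *
st()
print(loc(pose()[0][:2][None],(603.7,-188.8,.248)))
E
```

```text
t 4.85 tcp [ 631.1 -254.3  114.8] yaw 14.2 tilt 0.2 F [-4.   7.3 10.5] open 9.3 gf 33.0
[[ 10.50521666 -70.26356982]]
```

{"op": "apply_moves", "data": {"rows": [0,-0.003,0,0,0,0,0,-0.003,0,0,0,0,0,-0.003,0,0,0,0,0,-0.003,-0.04,0,0,0,0,-0.003,-0.1,0,0,0,0,-0.003,-0.15,0,0,0,0,-0.003,-0.15,0,0,0], "grip": 0.5}}

```text
t: 5.55
tool_pos: [0.6331, -0.256, 0.21]
tool_rot: [3.11, 0.387, 0.013]
contact_force: [1.1, -0.0, 1.4]
opening: 0.0424
grip_force: 0.0
```

```bash
python3 - <<'E'
from h import *
st()
w=wor([10.5,-1],(622.6,38.7,-.193))[0];print(w)
f=plan(*w,195,-.193);plan(*w,114,-.193,f)
E
```

```text
t 5.55 tcp [ 633.1 -256.   210. ] yaw 14.18 tilt 0.65 F [ 1.1 -0.   1.4] open 42.4 gf 0.0
[632.71324497  35.7046242 ]
row [0.1183, -0.4718, 0.022] [0.0043, -0.0059, 0.2804] dist 292.1
row [0.0, 0.0, 0.135] [0.0, 0.0, 0.0] dist 81.0
```

{"op": "apply_moves", "data": {"rows": [0.118,-0.472,0.022,0,0,0.28,0.118,-0.472,0.022,0,0,0.28,0.118,-0.472,0.022,0,0,0.28,0.118,-0.472,0.022,0,0,0.28,0.118,-0.472,0.022,0,0,0.28,0.118,-0.472,0.022,0,0,0.28,0.118,-0.472,0.022,0,0,0.28,0.118,-0.472,0.022,0,0,0.28,0.118,-0.472,0.022,0,0,0.28,0.118,-0.472,0.022,0,0,0.28,0.118,-0.472,0.022,0,0,0.28]}}

```text
t: 6.65
tool_pos: [0.6301, 0.0361, 0.1901]
tool_rot: [3.125, -0.304, 0.001]
contact_force: [-0.5, -0.2, 0.4]
opening: 0.0427
grip_force: 0.0
```

```bash
python3 - <<'E'
from h import *
st();plan(632.7,35.7,114,-.193)
d=ctrl.get_image('top')[1];X=cloud('top',d)
for k,q in((8,(603.7,-188.8,.248)),(6,(599.4,281.2,.161)),(10,(622.6,38.7,-.193))):
    r,c=holder(X,k,q);print(k,r.round(3),round(c),fin(X,k,q))
E
```

```text
t 6.65 tcp [630.1  36.1 190.1] yaw -11.11 tilt 0.09 F [-0.5 -0.2  0.4] open 42.7 gf 0.0
row [0.0043, -0.0004, 0.1269] [0.0009, -0.0005, -0.0006] dist 76.2
8 [ 6.03678e+02 -1.89021e+02  2.48000e-01] 58 (array([  7.6614896 , -67.51178941]), np.int64(41))
6 [5.99424e+02 2.81020e+02 1.63000e-01] 96 (array([ 6.17987129, -5.15285657]), np.int64(43))
10 [4.4660e+02 8.1367e+01 1.7700e-01] 0 (array([nan, nan]), np.int64(0))
  return _methods._mean(a, axis=axis, dtype=dtype,
  ret = um.true_divide(
```

{"op": "apply_moves", "data": {"rows": [0.005,-0.002,0.04,0,0,0,0.005,-0.002,0.08,0,0,0,0.005,-0.002,0.11,0,0,0,0.005,-0.002,0.127,0,0,0,0.005,-0.002,0.127,0,0,0,0.005,-0.002,0.127,0,0,0,0.005,-0.002,0.127,0,0,0]}}

```text
t: 7.4
tool_pos: [0.6341, 0.0378, 0.1155]
tool_rot: [3.126, -0.301, 0.005]
contact_force: [0.0, 0.2, 0.3]
opening: 0.0425
grip_force: 0.0
```

{"op": "apply_moves", "data": {"rows": [0,0,0,0,0,0,0,0,0,0,0,0,0,0,0,0,0,0,0,0,0,0,0,0,0,0,0,0,0,0,0,0,0,0,0,0,0,0,0,0,0,0], "grip": 0}}

```text
t: 8.1
tool_pos: [0.6334, 0.0357, 0.1153]
tool_rot: [3.121, -0.3, 0.002]
contact_force: [-3.3, -7.2, 3.1]
opening: 0.0097
grip_force: 34.2
```

{"op": "apply_moves", "data": {"rows": [0,0.015,0,0,0,0,0,0.03,0,0,0,0,0,0.045,0,0,0,0,0,0.06,0,0,0,0,0,0.075,0,0,0,0,0,0.09,0,0,0,0,0,0.105,0,0,0,0,0,0.115,0,0,0,0,0,0.119,0,0,0,0,0,0.121,0,0,0,0,0,0.121,0,0,0,0,0,0.121,0,0,0,0]}}

```text
t: 9.3
tool_pos: [0.62, -0.0333, 0.1152]
tool_rot: [3.126, -0.301, 0.004]
contact_force: [0.3, 3.8, 5.3]
opening: 0.0095
grip_force: 34.4
```

```bash
python3 - <<'E'
from h import *
st()
print(loc(pose()[0][:2][None],(622.6,38.7,-.193)))
E
```

```text
t 9.3 tcp [620.  -33.3 115.2] yaw -11.0 tilt 0.16 F [0.3 3.8 5.3] open 9.5 gf 34.4
[[ 11.29933532 -71.19659422]]
```

{"op": "apply_moves", "data": {"rows": [0,0.002,0,0,0,0,0,0.003,0,0,0,0,0,0.004,0,0,0,0,0,0.004,0,0,0,0,0,0.004,0,0,0,0]}}

```text
t: 9.8
tool_pos: [0.6199, -0.034, 0.1152]
tool_rot: [-3.125, 0.301, -0.005]
contact_force: [2.7, 8.5, 5.2]
opening: 0.0092
grip_force: 34.4
```

```bash
python3 - <<'E'
from h import *
st()
print(loc(pose()[0][:2][None],(622.6,38.7,-.193)))
E
```

```text
t 9.8 tcp [619.9 -34.  115.2] yaw -11.01 tilt 0.24 F [2.7 8.5 5.2] open 9.2 gf 34.4
[[ 11.27233895 -71.87658878]]
```

{"op": "apply_moves", "data": {"rows": [0,-0.003,0,0,0,0,0,-0.003,0,0,0,0,0,-0.003,0,0,0,0,0,-0.003,-0.04,0,0,0,0,-0.003,-0.1,0,0,0,0,-0.003,-0.15,0,0,0,0,-0.003,-0.15,0,0,0], "grip": 0.5}}

```text
t: 10.5
tool_pos: [0.6216, -0.0348, 0.2097]
tool_rot: [3.124, -0.302, 0.015]
contact_force: [0.9, 0.9, 0.2]
opening: 0.0427
grip_force: 0.0
```

```bash
python3 - <<'E'
from h import *
st()
w=wor([9,-1],(599.4,281.1,.162))[0];print(w)
f=plan(*w,190,.162)
E
```

```text
t 10.5 tcp [621.6 -34.8 209.7] yaw -11.03 tilt 0.59 F [0.9 0.9 0.2] open 42.7 gf 0.0
[608.4434524 281.5647244]
row [-0.1227, -0.5134, 0.0307] [0.0024, -0.0061, -0.2257] dist 317.3
```

{"op": "apply_moves", "data": {"rows": [-0.122,-0.513,0.028,0,0,-0.226,-0.122,-0.513,0.028,0,0,-0.226,-0.122,-0.513,0.028,0,0,-0.226,-0.122,-0.513,0.028,0,0,-0.226,-0.122,-0.513,0.028,0,0,-0.226,-0.122,-0.513,0.028,0,0,-0.226,-0.122,-0.513,0.028,0,0,-0.226,-0.122,-0.513,0.028,0,0,-0.226,-0.122,-0.513,0.028,0,0,-0.226,-0.122,-0.513,0.028,0,0,-0.226,-0.122,-0.513,0.028,0,0,-0.226,-0.122,-0.513,0.028,0,0,-0.226]}}

```text
t: 11.7
tool_pos: [0.6064, 0.281, 0.187]
tool_rot: [3.13, 0.253, 0.001]
contact_force: [0.3, -0.0, -0.1]
opening: 0.0429
grip_force: 0.0
```

```bash
python3 - <<'E'
from h import *
st();plan(608.4,281.6,114,.162)
d=ctrl.get_image('top')[1];X=cloud('top',d)
for k,q in((8,(603.7,-188.8,.248)),(10,(622.6,38.7,-.193))):
    r,c=holder(X,k,q);print(k,r.round(3),round(c))
E
```

```text
t 11.7 tcp [606.4 281.  187. ] yaw 9.23 tilt 0.1 F [ 0.3 -0.  -0.1] open 42.9 gf 0.0
row [0.0034, -0.0007, 0.1216] [0.0011, -0.0003, -0.0006] dist 73.0
8 [ 6.03669e+02 -1.88920e+02  2.46000e-01] 54
10 [ 6.22858e+02  3.89760e+01 -1.90000e-01] 1195
```

{"op": "apply_moves", "data": {"rows": [0.003,-0.001,0.04,0,0,0,0.003,-0.001,0.08,0,0,0,0.003,-0.001,0.11,0,0,0,0.003,-0.001,0.121,0,0,0,0.003,-0.001,0.121,0,0,0,0.003,-0.001,0.121,0,0,0,0.003,-0.001,0.121,0,0,0]}}

```text
t: 12.45
tool_pos: [0.6087, 0.2833, 0.1159]
tool_rot: [3.13, 0.256, 0.005]
contact_force: [0.5, 0.2, 0.2]
opening: 0.0428
grip_force: 0.0
```

{"op": "apply_moves", "data": {"rows": [0,0,0,0,0,0,0,0,0,0,0,0,0,0,0,0,0,0,0,0,0,0,0,0,0,0,0,0,0,0,0,0,0,0,0,0,0,0,0,0,0,0], "grip": 0}}

```text
t: 13.15
tool_pos: [0.6086, 0.2821, 0.1154]
tool_rot: [3.128, 0.255, 0.003]
contact_force: [-0.9, -5.1, 4.7]
opening: 0.0094
grip_force: 33.0
```

{"op": "apply_moves", "data": {"rows": [0,0.015,0,0,0,0,0,0.03,0,0,0,0,0,0.045,0,0,0,0,0,0.06,0,0,0,0,0,0.075,0,0,0,0,0,0.09,0,0,0,0,0,0.105,0,0,0,0,0,0.113,0,0,0,0,0,0.116,0,0,0,0,0,0.119,0,0,0,0,0,0.121,0,0,0,0,0,0.122,0,0,0,0,0,0.122,0,0,0,0,0,0.122,0,0,0,0]}}

```text
t: 14.55
tool_pos: [0.6197, 0.2121, 0.1154]
tool_rot: [-3.129, -0.255, -0.002]
contact_force: [-2.0, 7.6, 5.7]
opening: 0.009
grip_force: 33.2
```

```bash
python3 - <<'E'
from h import *
st()
print(loc(pose()[0][:2][None],(599.4,281.1,.162)))
E
```

```text
t 14.55 tcp [619.7 212.1 115.4] yaw 9.3 tilt 0.17 F [-2.   7.6  5.7] open 9.0 gf 33.2
[[  8.92938196 -71.34867543]]
```

{"op": "apply_moves", "data": {"rows": [0,-0.003,0,0,0,0,0,-0.003,0,0,0,0,0,-0.003,0,0,0,0,0,-0.003,-0.04,0,0,0,0,-0.003,-0.1,0,0,0,0,-0.003,-0.12,0,0,0,0,-0.003,-0.12,0,0,0], "grip": 0.5}}

```text
t: 15.25
tool_pos: [0.6208, 0.2126, 0.189]
tool_rot: [3.13, 0.255, 0.009]
contact_force: [0.5, -0.3, -0.4]
opening: 0.0429
grip_force: 0.0
```

```bash
python3 - <<'E'
from h import *
st()
f=plan(436.8,89.6,150,np.radians(34.5))
E
```

```text
t 15.25 tcp [620.8 212.6 189. ] yaw 9.32 tilt 0.32 F [ 0.5 -0.3 -0.4] open 42.9 gf 0.0
row [-0.3361, 0.1526, 0.0634] [0.0017, -0.0032, -0.2798] dist 224.7
```

{"op": "apply_moves", "data": {"rows": [-0.336,0.153,0.0,0,0,-0.28,-0.336,0.153,0.063,0,0,-0.28,-0.336,0.153,0.063,0,0,-0.28,-0.336,0.153,0.063,0,0,-0.28,-0.336,0.153,0.063,0,0,-0.28,-0.336,0.153,0.063,0,0,-0.28,-0.336,0.153,0.063,0,0,-0.28,-0.336,0.153,0.063,0,0,-0.28,-0.336,0.153,0.063,0,0,-0.28,-0.336,0.153,0.063,0,0,-0.28], "grip_force": 60}}

```text
t: 16.25
tool_pos: [0.4361, 0.0897, 0.1489]
tool_rot: [2.998, 0.933, 0.001]
contact_force: [-0.4, 0.4, -0.3]
opening: 0.0427
grip_force: 0.0
```

```bash
python3 - <<'E'
from h import *
st()
f=plan(436.8,89.6,87.5,np.radians(34.5))
d=ctrl.get_image('top')[1];X=cloud('top',d)
for k,q in((8,(603.7,-188.8,.248)),(10,(622.6,38.7,-.193)),(6,(599.4,281.1,.162))):
    r,c=holder(X,k,q);print(k,r.round(3),round(c))
E
```

```text
t 16.25 tcp [436.1  89.7 148.9] yaw 34.57 tilt 0.1 F [-0.4  0.4 -0.3] open 42.7 gf 0.0
row [0.0009, 0.0006, 0.1024] [0.0011, 0.0001, 0.0008] dist 61.4
8 [ 6.03602e+02 -1.88636e+02  2.47000e-01] 57
10 [ 6.22773e+02  3.90310e+01 -1.89000e-01] 1683
6 [5.99608e+02 2.81195e+02 1.63000e-01] 92
```

Holders unmoved. Grip leaf 8 and lift 60 mm.

{"op": "apply_moves", "data": {"rows": [0.001,0,0.04,0,0,0,0.001,0,0.08,0,0,0,0.001,0,0.102,0,0,0,0.001,0,0.102,0,0,0,0.001,0,0.102,0,0,0,0.001,0,0.102,0,0,0]}}

```text
t: 16.9
tool_pos: [0.4368, 0.0897, 0.0887]
tool_rot: [2.998, 0.932, 0.004]
contact_force: [-0.7, 0.1, -0.1]
opening: 0.0425
grip_force: 0.0
```

{"op": "apply_moves", "data": {"rows": [0,0,0,0,0,0,0,0,0,0,0,0,0,0,0,0,0,0,0,0,0,0,0,0,0,0,0,0,0,0,0,0,0,0,0,0,0,0,0,0,0,0,0,0,0,0,0,0], "grip": 0}}

```text
t: 17.7
tool_pos: [0.4366, 0.0896, 0.0884]
tool_rot: [2.998, 0.932, 0.003]
contact_force: [-0.0, -0.5, 6.4]
opening: 0.009
grip_force: 59.9
```

{"op": "apply_moves", "data": {"rows": [0,0,-0.02,0,0,0,0,0,-0.05,0,0,0,0,0,-0.09,0,0,0,0,0,-0.12,0,0,0,0,0,-0.12,0,0,0,0,0,-0.12,0,0,0,0,0,-0.12,0,0,0]}}

```text
t: 18.4
tool_pos: [0.4347, 0.0896, 0.1579]
tool_rot: [2.999, 0.932, -0.004]
contact_force: [-0.2, 0.6, -1.0]
opening: 0.0091
grip_force: 58.9
```

```bash
python3 - <<'E'
from h import *
st()
q=np.r_[wor([0,-.3],(603.65,-188.8,.247))[0],.247];print(q)
w=wor([-24.5-12,0],q)[0];print(w)
plan(*w,150,.247)
E
```

```text
t 18.4 tcp [434.7  89.6 157.9] yaw 34.53 tilt 0.16 F [-0.2  0.6 -1. ] open 9.1 gf 58.9
[ 6.03723349e+02 -1.89090895e+02  2.47000000e-01]
[ 568.33111389 -198.01500321]
row [-0.0883, 0.5212, 0.0134] [0.0003, 0.0018, 0.2264] dist 317.3
```

{"op": "apply_moves", "data": {"rows": [-0.014,0.083,0,0,0,0.04,-0.028,0.165,0,0,0,0.08,-0.042,0.248,0,0,0,0.12,-0.056,0.33,0,0,0,0.16,-0.07,0.413,0,0,0,0.2,-0.083,0.49,0.01,0,0,0.226,-0.088,0.521,0.013,0,0,0.226,-0.088,0.521,0.013,0,0,0.226,-0.088,0.521,0.013,0,0,0.226,-0.088,0.521,0.013,0,0,0.226,-0.088,0.521,0.013,0,0,0.226,-0.088,0.521,0.013,0,0,0.226]}}

```text
t: 19.6
tool_pos: [0.5693, -0.1967, 0.1522]
tool_rot: [3.116, 0.39, 0.0]
contact_force: [-0.3, -0.2, -0.7]
opening: 0.0091
grip_force: 59.1
```

```bash
python3 - <<'E'
from h import *
st()
plan(568.3,-198,99.4,.247)
d=ctrl.get_image('top')[1];X=cloud('top',d)
for k,q in((10,(622.6,38.7,-.193)),(6,(599.4,281.1,.162))):
    r,c=holder(X,k,q);print(k,r.round(3),round(c))
E
```

```text
t 19.6 tcp [ 569.3 -196.7  152.2] yaw 14.27 tilt 0.09 F [-0.3 -0.2 -0.7] open 9.1 gf 59.1
row [-0.0021, 0.0015, 0.088] [0.001, -0.0001, 0.0013] dist 52.8
10 [ 6.22815e+02  3.90440e+01 -1.88000e-01] 1189
6 [5.99571e+02 2.81008e+02 1.61000e-01] 87
```

{"op": "apply_moves", "data": {"rows": [-0.002,0.001,0.03,0,0,0,-0.002,0.001,0.06,0,0,0,-0.002,0.001,0.078,0,0,0,-0.002,0.001,0.082,0,0,0,-0.002,0.001,0.084,0,0,0,-0.002,0.001,0.086,0,0,0,-0.002,0.001,0.088,0,0,0,-0.002,0.001,0.089,0,0,0,-0.002,0.001,0.089,0,0,0,-0.002,0.001,0.089,0,0,0]}}

```text
t: 20.65
tool_pos: [0.5689, -0.199, 0.0994]
tool_rot: [3.115, 0.388, 0.002]
contact_force: [-0.2, -0.5, 1.4]
opening: 0.0092
grip_force: 59.3
```

```bash
python3 - <<'E'
from h import *
st();print(loc(pose()[0][:2][None],(603.72,-189.1,.247)))
E
```

```text
t 20.65 tcp [ 568.9 -199.    99.4] yaw 14.19 tilt 0.14 F [-0.2 -0.5  1.4] open 9.2 gf 59.3
[[-36.17386016  -1.03991672]]
```

{"op": "apply_moves", "data": {"rows": [0,-0.002,0,0,0,0,0.004,-0.002,0,0,0,0,0.008,-0.002,0,0,0,0,0.011,-0.002,0,0,0,0,0.013,-0.002,0,0,0,0,0.015,-0.002,0,0,0,0,0.016,-0.002,0,0,0,0,0.016,-0.002,0,0,0,0]}}

```text
t: 21.45
tool_pos: [0.5777, -0.1954, 0.0994]
tool_rot: [3.116, 0.388, -0.0]
contact_force: [-3.6, -1.5, 6.4]
opening: 0.0089
grip_force: 60.1
```

{"op": "apply_moves", "data": {"rows": [0.0015,0,0,0,0,0,0.003,0,0,0,0,0,0.0045,0,0,0,0,0,0.0045,0,0,0,0,0]}}

```text
t: 21.85
tool_pos: [0.5792, -0.195, 0.0994]
tool_rot: [3.116, 0.389, -0.006]
contact_force: [-7.5, -2.4, 10.2]
opening: 0.0093
grip_force: 60.7
```

```bash
python3 - <<'E'
from h import *
st();print(loc(pose()[0][:2][None],(603.72,-189.1,.247)))
E
```

```text
t 21.85 tcp [ 579.2 -195.    99.4] yaw 14.22 tilt 0.25 F [-7.5 -2.4 10.2] open 9.3 gf 60.7
[[-25.1815068   0.2159748]]
```

{"op": "apply_moves", "data": {"rows": [0.0015,0,0,0,0,0,0.003,0,0,0,0,0,0.003,0,0,0,0,0,0.003,0,0,0,0,0]}}

```text
t: 22.25
tool_pos: [0.5798, -0.1949, 0.0994]
tool_rot: [3.116, 0.389, -0.012]
contact_force: [-13.4, -2.5, 13.6]
opening: 0.0089
grip_force: 61.3
```

```bash
python3 - <<'E'
from h import *
st();print(loc(pose()[0][:2][None],(603.72,-189.1,.247)))
E
```

```text
t 22.25 tcp [ 579.8 -194.9   99.4] yaw 14.23 tilt 0.46 F [-13.4  -2.5  13.6] open 8.9 gf 61.3
[[-24.63882024   0.20329908]]
```

{"op": "apply_moves", "data": {"rows": [0,0.001,0,0,0,0,0,0.002,0,0,0,0,0,0.002,0,0,0,0]}}

```text
t: 22.55
tool_pos: [0.5798, -0.1951, 0.0994]
tool_rot: [-3.116, -0.389, 0.013]
contact_force: [-15.0, 0.7, 14.7]
opening: 0.0091
grip_force: 61.6
```

{"op": "apply_moves", "data": {"rows": [0,-0.002,0,0,0,0,0,-0.004,0,0,0,0,0,-0.004,0,0,0,0]}}

```text
t: 22.85
tool_pos: [0.5799, -0.1944, 0.0994]
tool_rot: [3.114, 0.389, -0.01]
contact_force: [-10.9, -6.3, 9.9]
opening: 0.0087
grip_force: 60.9
```

{"op": "apply_moves", "data": {"rows": [0,0.001,0,0,0,0,0,0.002,0,0,0,0,0,0.002,0,0,0,0]}}

```text
t: 23.15
tool_pos: [0.5799, -0.1947, 0.0994]
tool_rot: [3.117, 0.389, -0.011]
contact_force: [-12.6, -1.9, 12.3]
opening: 0.0092
grip_force: 61.3
```

```bash
python3 - <<'E'
from h import *
st();print(loc(pose()[0][:2][None],(603.72,-189.1,.247)))
print(loc(np.array([[579.8,-195.1]]),(603.72,-189.1,.247)))
E
```

```text
t 23.15 tcp [ 579.9 -194.7   99.4] yaw 14.22 tilt 0.41 F [-12.6  -1.9  12.3] open 9.2 gf 61.3
[[-24.41376568   0.41228924]]
[[-24.66101119   0.03044539]]
```

{"op": "apply_moves", "data": {"rows": [-0.0015,0,0,0,0,0,-0.0025,0,0,0,0,0,-0.0025,0,0,0,0,0]}}

```text
t: 23.45
tool_pos: [0.5795, -0.1947, 0.0994]
tool_rot: [3.116, 0.388, -0.005]
contact_force: [-8.3, -1.6, 8.4]
opening: 0.0088
grip_force: 60.7
```

{"op": "apply_moves", "data": {"rows": [0,0,0,0,0,0,0,0,0,0,0,0,0,0,0,0,0,0,0,0,0,0,0,0,0,0,-0.04,0,0,0,0,0,-0.09,0,0,0,-0.05,0,-0.12,0,0,0,-0.1,0,-0.12,0,0,0,-0.15,0,-0.12,0,0,0,-0.15,0,-0.12,0,0,0], "grip": 0.4}}

```text
t: 24.45
tool_pos: [0.4907, -0.2166, 0.1701]
tool_rot: [3.117, 0.385, -0.002]
contact_force: [0.8, 0.6, -0.3]
opening: 0.0339
grip_force: 0.0
```

```bash
cat >> h.py <<'E'
def leaf(X,q0):
    P=X[...,:2].reshape(-1,2)*1000;Z=X[...,2].ravel();n=np.hypot(*(P-np.array(q0[:2])).T)<22
    zt=np.percentile(Z[n],95)
    return rectfit(P[n],(Z[n]>zt-.012)*1.,q0,(-13,13),(-5,5))[0],zt
E
python3 - <<'E'
from h import *
st()
p,d=ctrl.get_image('top');X=cloud('top',d)
for k,q in((8,(603.7,-188.8,.248)),(10,(622.6,38.7,-.193)),(6,(599.4,281.1,.162))):
    r,c=holder(X,k,q);print(k,r.round(3),round(c))
q8=(603.7,-189.1,.247);w=wor([-24.5,0],q8)[0]
l,z=leaf(X,(*w,.247));print('leaf8',l,z,loc(l[None,:2],q8))
for k,q in((10,(450.7,-141.4,-.53)),(6,(452.1,-11.2,.07))): print(k,leaf(X,q))
crop(p,360,140,100,110,6,'pics/c.png')
s,_=ctrl.get_image('scene');a=cv2.imread('pics/c.png');cv2.imwrite('pics/c.png',np.hstack([a[:500,:400],cv2.resize(s[165:240,200:300],(400,300),interpolation=2) if 0 else cv2.resize(s[170:270,200:280],(400,500),interpolation=2)]))
E
```

```text
t 24.45 tcp [ 490.7 -216.6  170.1] yaw 14.08 tilt 0.08 F [ 0.8  0.6 -0.3] open 33.9 gf 0.0
8 [ 4.30284e+02 -1.92574e+02  1.72000e-01] 0
10 [ 6.22787e+02  3.89700e+01 -1.89000e-01] 1213
6 [5.99350e+02 2.81217e+02 1.61000e-01] 91
leaf8 [ 5.80455872e+02 -1.95980826e+02  2.97228814e-01] 0.055398639377556 [[-24.22100991  -0.98889594]]
10 (array([ 452.98066789, -133.60917284,   -0.57603778]), np.float64(0.44940958921470736))
6 (array([ 4.52017339e+02, -1.13342463e+01,  7.63182134e-02]), np.float64(0.04495930897123856))
```

View pics/c.png

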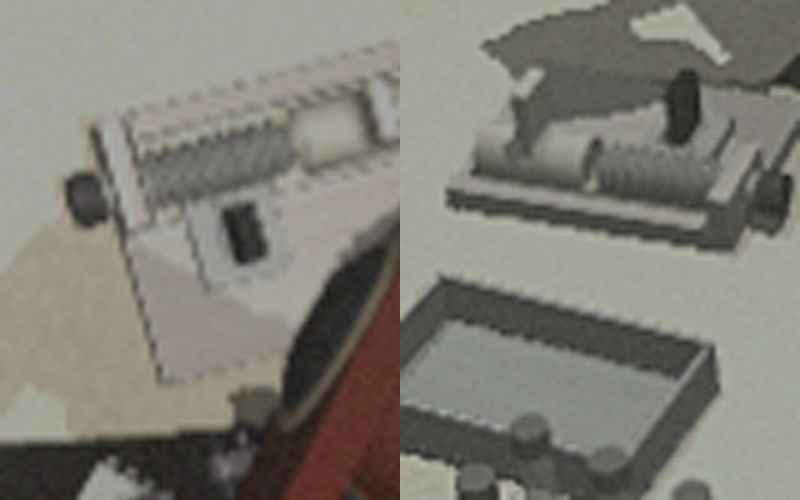

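```bash
python3 - <<'E'
from h import *
f=plan(450.7,-141.2,150,np.radians(-31)); 
E
```

```text
row [-0.0379, -0.1391, 0.0343] [0.0008, -0.001, 0.5016] dist 88.9
```

{"op": "apply_moves", "data": {"rows": [-0.038,-0.139,0.0,0,0,0.502,-0.038,-0.139,0.0,0,0,0.502,-0.038,-0.139,0.0,0,0,0.502,-0.038,-0.139,0.034,0,0,0.502,-0.038,-0.139,0.034,0,0,0.502,-0.038,-0.139,0.034,0,0,0.502,-0.038,-0.139,0.034,0,0,0.502,-0.038,-0.139,0.034,0,0,0.502,-0.038,-0.139,0.034,0,0,0.502,-0.038,-0.139,0.034,0,0,0.502]}}

```text
t: 25.55
tool_pos: [0.4509, -0.1412, 0.1503]
tool_rot: [3.026, -0.838, 0.002]
contact_force: [-0.7, -0.2, 0.9]
opening: 0.0344
grip_force: 0.0
```

```bash
python3 - <<'E'
from h import *
st();plan(450.7,-141.2,87.5,np.radians(-31))
p,d=ctrl.get_image('top');X=cloud('top',d)
for k,q in((8,(603.7,-188.8,.248)),(10,(622.6,38.7,-.193)),(6,(599.4,281.1,.162))):
    r,c=holder(X,k,q);print(k,r.round(3),round(c))
E
```

```text
t 25.55 tcp [ 450.9 -141.2  150.3] yaw -30.96 tilt 0.1 F [-0.7 -0.2  0.9] open 34.4 gf 0.0
row [-0.0004, 0.0, 0.1047] [0.0006, -0.0009, 0.0005] dist 62.8
8 [ 6.03541e+02 -1.88716e+02  2.48000e-01] 508
10 [ 6.22771e+02  3.90490e+01 -1.89000e-01] 1217
6 [5.99507e+02 2.81149e+02 1.62000e-01] 94
```

{"op": "apply_moves", "data": {"rows": [0,0,0.04,0,0,0,0,0,0.08,0,0,0,0,0,0.104,0,0,0,0,0,0.104,0,0,0,0,0,0.104,0,0,0,0,0,0.104,0,0,0]}}

```text
t: 26.2
tool_pos: [0.4514, -0.1417, 0.089]
tool_rot: [3.026, -0.839, 0.005]
contact_force: [0.0, 0.8, -0.2]
opening: 0.0343
grip_force: 0.0
```

{"op": "apply_moves", "data": {"rows": [0,0,0,0,0,0,0,0,0,0,0,0,0,0,0,0,0,0,0,0,0,0,0,0,0,0,0,0,0,0,0,0,0,0,0,0,0,0,0,0,0,0,0,0,0,0,0,0], "grip": 0}}

```text
t: 27.0
tool_pos: [0.4514, -0.1417, 0.089]
tool_rot: [3.026, -0.839, 0.004]
contact_force: [-0.0, -0.2, 5.9]
opening: 0.0092
grip_force: 59.6
```

{"op": "apply_moves", "data": {"rows": [0,0,-0.02,0,0,0,0,0,-0.05,0,0,0,0,0,-0.09,0,0,0,0,0,-0.12,0,0,0,0,0,-0.12,0,0,0,0,0,-0.12,0,0,0,0,0,-0.12,0,0,0]}}

```text
t: 27.7
tool_pos: [0.4497, -0.1407, 0.1583]
tool_rot: [3.027, -0.839, -0.003]
contact_force: [-0.4, 0.3, -0.8]
opening: 0.0088
grip_force: 58.7
```

```bash
python3 - <<'E'
from h import *
st()
q=np.r_[wor([0,-1.9],(622.7,38.8,-.191))[0],-.191];print(q)
w=wor([-25.5-14,0],q)[0];print(w)
plan(*w,150,-.191)
E
```

```text
t 27.7 tcp [ 449.7 -140.7  158.3] yaw -30.99 tilt 0.11 F [-0.4  0.3 -0.8] open 8.8 gf 58.7
[ 6.22339302e+02  3.69345517e+01 -1.91000000e-01]
[583.5576145  44.4332635]
row [0.0324, -0.3795, 0.0133] [0.0006, 0.0011, -0.2227] dist 228.6
```

{"op": "apply_moves", "data": {"rows": [0.007,-0.08,0,0,0,-0.05,0.014,-0.16,0,0,0,-0.1,0.021,-0.24,0,0,0,-0.15,0.028,-0.32,0,0,0,-0.2,0.032,-0.38,0.01,0,0,-0.223,0.032,-0.38,0.013,0,0,-0.223,0.032,-0.38,0.013,0,0,-0.223,0.032,-0.38,0.013,0,0,-0.223,0.032,-0.38,0.013,0,0,-0.223,0.032,-0.38,0.013,0,0,-0.223]}}

```text
t: 28.7
tool_pos: [0.5841, 0.0435, 0.1518]
tool_rot: [3.126, -0.301, 0.001]
contact_force: [0.2, -0.6, -1.0]
opening: 0.009
grip_force: 59.1
```

```bash
python3 - <<'E'
from h import *
st()
plan(583.6,44.4,100,-.191)
d=ctrl.get_image('top')[1];X=cloud('top',d)
for k,q in((8,(603.7,-188.8,.248)),(6,(599.4,281.1,.162))):
    r,c=holder(X,k,q);print(k,r.round(3),round(c))
E
```

```text
t 28.7 tcp [584.1  43.5 151.8] yaw -11.0 tilt 0.09 F [ 0.2 -0.6 -1. ] open 9.0 gf 59.1
row [-0.0012, -0.0015, 0.0864] [0.0009, -0.0005, -0.0007] dist 51.9
8 [ 6.03649e+02 -1.88846e+02  2.48000e-01] 50
6 [5.99494e+02 2.81275e+02 1.61000e-01] 85
```

{"op": "apply_moves", "data": {"rows": [-0.001,-0.001,0.03,0,0,0,-0.001,-0.001,0.06,0,0,0,-0.001,-0.001,0.076,0,0,0,-0.001,-0.001,0.08,0,0,0,-0.001,-0.001,0.082,0,0,0,-0.001,-0.001,0.084,0,0,0,-0.001,-0.001,0.086,0,0,0,-0.001,-0.001,0.087,0,0,0,-0.001,-0.001,0.087,0,0,0,-0.001,-0.001,0.087,0,0,0]}}

```text
t: 29.75
tool_pos: [0.5843, 0.045, 0.1]
tool_rot: [3.126, -0.299, 0.002]
contact_force: [-0.7, 0.3, 0.6]
opening: 0.0093
grip_force: 59.2
```

```bash
python3 - <<'E'
from h import *
st();print(loc(pose()[0][:2][None],(622.34,36.93,-.191)))
E
```

```text
t 29.75 tcp [584.3  45.  100. ] yaw -10.92 tilt 0.12 F [-0.7  0.3  0.6] open 9.3 gf 59.2
[[-38.84189322   0.70552128]]
```

{"op": "apply_moves", "data": {"rows": [0,0.001,0,0,0,0,0.004,0.001,0,0,0,0,0.008,0.001,0,0,0,0,0.012,0.001,0,0,0,0,0.015,0.001,0,0,0,0,0.017,0.001,0,0,0,0,0.019,0.001,0,0,0,0,0.019,0.001,0,0,0,0]}}

```text
t: 30.55
tool_pos: [0.5955, 0.0422, 0.1]
tool_rot: [3.126, -0.299, 0.001]
contact_force: [-2.9, 0.4, 5.9]
opening: 0.0085
grip_force: 60.0
```

{"op": "apply_moves", "data": {"rows": [0.0015,0,0,0,0,0,0.003,0,0,0,0,0,0.0045,0,0,0,0,0,0.0045,0,0,0,0,0]}}

```text
t: 30.95
tool_pos: [0.5974, 0.0418, 0.1]
tool_rot: [3.126, -0.299, -0.002]
contact_force: [-5.5, 0.7, 7.2]
opening: 0.0088
grip_force: 60.4
```

```bash
python3 - <<'E'
from h import *
st();print(loc(np.vstack([pose()[0][:2]]),(622.34,36.93,-.191)))
E
```

```text
t 30.95 tcp [597.4  41.8 100. ] yaw -10.91 tilt 0.12 F [-5.5  0.7  7.2] open 8.8 gf 60.4
[[-25.39210956   0.09736166]]
```

{"op": "apply_moves", "data": {"rows": [0.0015,0,0,0,0,0,0.003,0,0,0,0,0,0.004,0,0,0,0,0,0.004,0,0,0,0,0]}}

```text
t: 31.35
tool_pos: [0.5982, 0.0418, 0.1001]
tool_rot: [3.126, -0.298, -0.011]
contact_force: [-12.1, 1.5, 14.6]
opening: 0.009
grip_force: 61.3
```

{"op": "apply_moves", "data": {"rows": [0,-0.001,0,0,0,0,0,-0.002,0,0,0,0,0,-0.002,0,0,0,0]}}

```text
t: 31.65
tool_pos: [0.5983, 0.042, 0.1001]
tool_rot: [3.124, -0.298, -0.012]
contact_force: [-14.2, -1.9, 14.4]
opening: 0.0088
grip_force: 61.5
```

{"op": "apply_moves", "data": {"rows": [0,0.002,0,0,0,0,0,0.004,0,0,0,0,0,0.004,0,0,0,0]}}

```text
t: 31.95
tool_pos: [0.5982, 0.0416, 0.1001]
tool_rot: [-3.126, 0.299, 0.01]
contact_force: [-11.6, 5.6, 13.4]
opening: 0.009
grip_force: 61.2
```

```bash
python3 - <<'E'
from h import *
st();print(loc(np.vstack([pose()[0][:2]]),(622.34,36.93,-.191)))
E
```

```text
t 31.95 tcp [598.2  41.6 100.1] yaw -10.92 tilt 0.36 F [-11.6   5.6  13.4] open 9.0 gf 61.2
[[-2.46283863e+01 -1.95783572e-02]]
```

{"op": "apply_moves", "data": {"rows": [-0.0015,-0.002,0,0,0,0,-0.0025,-0.002,0,0,0,0,-0.0025,-0.002,0,0,0,0]}}

```text
t: 32.25
tool_pos: [0.5978, 0.0419, 0.1]
tool_rot: [3.126, -0.298, -0.004]
contact_force: [-7.8, 1.4, 10.1]
opening: 0.0091
grip_force: 60.7
```

{"op": "apply_moves", "data": {"rows": [0,0,0,0,0,0,0,0,0,0,0,0,0,0,0,0,0,0,0,0,0,0,0,0,0,0,-0.04,0,0,0,0,0,-0.09,0,0,0,-0.05,0,-0.12,0,0,0,-0.1,0,-0.12,0,0,0,-0.15,0,-0.12,0,0,0,-0.15,0,-0.12,0,0,0,-0.15,0,-0.12,0,0,0], "grip": 0.4}}

```text
t: 33.35
tool_pos: [0.5101, 0.0588, 0.1716]
tool_rot: [3.126, -0.298, 0.003]
contact_force: [-0.2, 0.9, 0.2]
opening: 0.0341
grip_force: 0.0
```

```bash
python3 - <<'E'
from h import *
st()
plan(452,-11.2,150,.07)
E
```

```text
t 33.35 tcp [510.1  58.8 171.6] yaw -10.9 tilt 0.12 F [-0.2  0.9  0.2] open 34.1 gf 0.0
row [-0.0732, 0.1328, 0.036] [0.001, -0.001, -0.1657] dist 93.5
```

{"op": "apply_moves", "data": {"rows": [-0.073,0.133,0.0,0,0,-0.166,-0.073,0.133,0.036,0,0,-0.166,-0.073,0.133,0.036,0,0,-0.166,-0.073,0.133,0.036,0,0,-0.166,-0.073,0.133,0.036,0,0,-0.166,-0.073,0.133,0.036,0,0,-0.166,-0.073,0.133,0.036,0,0,-0.166,-0.073,0.133,0.036,0,0,-0.166]}}

```text
t: 34.15
tool_pos: [0.4527, -0.011, 0.1504]
tool_rot: [3.138, 0.112, 0.002]
contact_force: [-0.4, 0.7, -0.2]
opening: 0.0342
grip_force: 0.0
```

```bash
python3 - <<'E'
from h import *
st();plan(452,-11.2,87.5,.07)
p,d=ctrl.get_image('top');X=cloud('top',d)
for k,q in((8,(603.7,-188.8,.248)),(10,(622.6,38.7,-.193)),(6,(599.4,281.1,.162))):
    r,c=holder(X,k,q);print(k,r.round(3),round(c))
E
```

```text
t 34.15 tcp [452.7 -11.  150.4] yaw 4.07 tilt 0.12 F [-0.4  0.7 -0.2] open 34.2 gf 0.0
row [-0.0013, 0.0001, 0.1049] [0.0011, -0.0007, 0.0007] dist 62.9
8 [ 6.03695e+02 -1.88603e+02  2.45000e-01] 42
10 [ 6.2272e+02  3.9071e+01 -1.8800e-01] 2556
6 [5.99385e+02 2.81217e+02 1.64000e-01] 92
```

{"op": "apply_moves", "data": {"rows": [-0.001,0,0.04,0,0,0,-0.001,0,0.08,0,0,0,-0.001,0,0.104,0,0,0,-0.001,0,0.104,0,0,0,-0.001,0,0.104,0,0,0,-0.001,0,0.104,0,0,0]}}

```text
t: 34.8
tool_pos: [0.4525, -0.0116, 0.0888]
tool_rot: [3.138, 0.11, 0.004]
contact_force: [-0.7, -0.2, 0.6]
opening: 0.034
grip_force: 0.0
```

{"op": "apply_moves", "data": {"rows": [0,0,0,0,0,0,0,0,0,0,0,0,0,0,0,0,0,0,0,0,0,0,0,0,0,0,0,0,0,0,0,0,0,0,0,0,0,0,0,0,0,0,0,0,0,0,0,0], "grip": 0}}

```text
t: 35.6
tool_pos: [0.4524, -0.0117, 0.0887]
tool_rot: [3.138, 0.11, 0.004]
contact_force: [-0.5, -0.8, 6.2]
opening: 0.0086
grip_force: 59.3
```

{"op": "apply_moves", "data": {"rows": [0,0,-0.02,0,0,0,0,0,-0.05,0,0,0,0,0,-0.09,0,0,0,0,0,-0.12,0,0,0,0,0,-0.12,0,0,0,0,0,-0.12,0,0,0,0,0,-0.12,0,0,0]}}

```text
t: 36.3
tool_pos: [0.4505, -0.0112, 0.1581]
tool_rot: [3.139, 0.11, -0.003]
contact_force: [-0.2, -0.6, -1.2]
opening: 0.0091
grip_force: 58.5
```

```bash
python3 - <<'E'
from h import *
st()
q=np.r_[wor([0,-1.35],(599.4,281.1,.162))[0],.162];print(q)
w=wor([-23.5-12,0],q)[0];print(w)
plan(*w,150,.162)
E
```

```text
t 36.3 tcp [450.5 -11.2 158.1] yaw 4.02 tilt 0.13 F [-0.2 -0.6 -1.2] open 9.1 gf 58.5
[5.99617745e+02 2.79767676e+02 1.62000000e-01]
[564.58255778 274.04179788]
row [0.223, -0.461, 0.0127] [0.0005, 0.0014, -0.0584] dist 307.3
```

{"op": "apply_moves", "data": {"rows": [0.037,-0.077,0,0,0,0,0.074,-0.154,0,0,0,-0.02,0.111,-0.231,0,0,0,-0.04,0.149,-0.307,0,0,0,-0.058,0.186,-0.384,0,0,0,-0.058,0.21,-0.44,0.012,0,0,-0.058,0.223,-0.461,0.012,0,0,-0.058,0.223,-0.461,0.012,0,0,-0.058,0.223,-0.461,0.012,0,0,-0.058,0.223,-0.461,0.012,0,0,-0.058,0.223,-0.461,0.012,0,0,-0.058]}}

```text
t: 37.4
tool_pos: [0.5653, 0.2725, 0.152]
tool_rot: [3.13, 0.25, 0.0]
contact_force: [0.5, -0.1, -1.0]
opening: 0.0091
grip_force: 58.7
```

```bash
python3 - <<'E'
from h import *
st()
plan(564.6,274,99.7,.162)
d=ctrl.get_image('top')[1];X=cloud('top',d)
for k,q in((8,(603.7,-188.8,.248)),(10,(622.6,38.7,-.193)),(6,(599.4,281.1,.162))):
    r,c=holder(X,k,q);print(k,r.round(3),round(c))
E
```

```text
t 37.4 tcp [565.3 272.5 152. ] yaw 9.15 tilt 0.1 F [ 0.5 -0.1 -1. ] open 9.1 gf 58.7
row [-0.0008, -0.0028, 0.0872] [0.0011, 0.0, -0.0015] dist 52.3
8 [ 6.03615e+02 -1.88759e+02  2.48000e-01] 45
10 [ 6.22726e+02  3.89850e+01 -1.88000e-01] 1094
6 [4.19405e+02 2.90801e+02 3.78000e-01] 0
```

{"op": "apply_moves", "data": {"rows": [-0.001,-0.002,0.03,0,0,0,-0.001,-0.002,0.06,0,0,0,-0.001,-0.002,0.076,0,0,0,-0.001,-0.002,0.08,0,0,0,-0.001,-0.002,0.083,0,0,0,-0.001,-0.002,0.085,0,0,0,-0.001,-0.002,0.087,0,0,0,-0.001,-0.002,0.088,0,0,0,-0.001,-0.002,0.088,0,0,0,-0.001,-0.002,0.088,0,0,0]}}

```text
t: 38.45
tool_pos: [0.5651, 0.2751, 0.0998]
tool_rot: [3.13, 0.253, 0.002]
contact_force: [-0.6, -0.5, 1.0]
opening: 0.0092
grip_force: 58.9
```

```bash
python3 - <<'E'
from h import *
st();print(loc(pose()[0][:2][None],(599.62,279.77,.162)))
E
```

```text
t 38.45 tcp [565.1 275.1  99.8] yaw 9.24 tilt 0.11 F [-0.6 -0.5  1. ] open 9.2 gf 58.9
[[-34.80206497   0.91316288]]
```

{"op": "apply_moves", "data": {"rows": [0,0.0015,0,0,0,0,0.004,0.0015,0,0,0,0,0.008,0.0015,0,0,0,0,0.011,0.0015,0,0,0,0,0.013,0.0015,0,0,0,0,0.015,0.0015,0,0,0,0,0.016,0.0015,0,0,0,0,0.016,0.0015,0,0,0,0]}}

```text
t: 39.25
tool_pos: [0.5747, 0.2756, 0.0997]
tool_rot: [3.13, 0.253, 0.0]
contact_force: [-2.6, -0.1, 5.5]
opening: 0.0087
grip_force: 59.6
```

{"op": "apply_moves", "data": {"rows": [0.0015,0,0,0,0,0,0.003,0,0,0,0,0,0.0045,0,0,0,0,0,0.0045,0,0,0,0,0]}}

```text
t: 39.65
tool_pos: [0.5759, 0.2759, 0.0998]
tool_rot: [3.129, 0.253, -0.007]
contact_force: [-9.1, -2.3, 10.4]
opening: 0.009
grip_force: 60.5
```

```bash
python3 - <<'E'
from h import *
st();print(loc(np.vstack([pose()[0][:2]]),(599.62,279.77,.162)))
E
```

```text
t 39.65 tcp [575.9 275.9  99.8] yaw 9.25 tilt 0.3 F [-9.1 -2.3 10.4] open 9.0 gf 60.5
[[-2.40130882e+01  6.82700056e-03]]
```

{"op": "apply_moves", "data": {"rows": [0.0015,0,0,0,0,0,0.0025,0,0,0,0,0,0.0025,0,0,0,0,0]}}

```text
t: 39.95
tool_pos: [0.5764, 0.2761, 0.0998]
tool_rot: [3.129, 0.253, -0.013]
contact_force: [-13.5, -2.2, 14.1]
opening: 0.0089
grip_force: 61.0
```

{"op": "apply_moves", "data": {"rows": [0,-0.001,0,0,0,0,0,-0.002,0,0,0,0,0,-0.002,0,0,0,0]}}

```text
t: 40.25
tool_pos: [0.5766, 0.2765, 0.0998]
tool_rot: [3.127, 0.253, -0.011]
contact_force: [-11.9, -5.5, 13.5]
opening: 0.0087
grip_force: 60.9
```

{"op": "apply_moves", "data": {"rows": [0,0.002,0,0,0,0,0,0.004,0,0,0,0,0,0.004,0,0,0,0]}}

```text
t: 40.55
tool_pos: [0.5766, 0.276, 0.0997]
tool_rot: [-3.131, -0.253, 0.011]
contact_force: [-12.2, 1.6, 12.3]
opening: 0.0089
grip_force: 60.7
```

```bash
python3 - <<'E'
from h import *
st();print(loc(np.vstack([pose()[0][:2]]),(599.62,279.77,.162)))
E
```

```text
t 40.55 tcp [576.6 276.   99.7] yaw 9.25 tilt 0.39 F [-12.2   1.6  12.3] open 8.9 gf 60.7
[[-23.31085813   0.03626651]]
```

Home. Release and inspect all three.

{"op": "apply_moves", "data": {"rows": [-0.0015,-0.002,0,0,0,0,-0.0025,-0.002,0,0,0,0,-0.0025,-0.002,0,0,0,0]}}

```text
t: 40.85
tool_pos: [0.5762, 0.2762, 0.0997]
tool_rot: [3.13, 0.253, -0.005]
contact_force: [-6.2, -0.9, 9.7]
opening: 0.0089
grip_force: 60.2
```

{"op": "apply_moves", "data": {"rows": [0,0,0,0,0,0,0,0,0,0,0,0,0,0,0,0,0,0,0,0,0,0,0,0,0,0,-0.04,0,0,0,0,0,-0.09,0,0,0,-0.05,0,-0.12,0,0,0,-0.1,0,-0.12,0,0,0,-0.15,0,-0.12,0,0,0,-0.2,0.05,-0.12,0,0,0,-0.25,0.1,-0.12,0,0,0,-0.25,0.1,-0.12,0,0,0], "grip": 0.4}}

```text
t: 42.05
tool_pos: [0.4351, 0.1903, 0.1692]
tool_rot: [3.129, 0.25, -0.006]
contact_force: [-0.1, 0.6, -0.2]
opening: 0.0343
grip_force: 0.0
```

```bash
python3 - <<'E'
from h import *
st()
p,d=ctrl.get_image('top');X=cloud('top',d);P=X[...,:2].reshape(-1,2)*1000;Z=X[...,2].ravel()
Q={8:(603.72,-189.1,.247),10:(622.34,36.93,-.191),6:(599.62,279.77,.162)}
O={8:(603.7,-188.8,.248),10:(622.6,38.7,-.193),6:(599.4,281.1,.162)}
tip={10:25.5,8:24.5,6:23.5}
for k,q in O.items():
    r,c=holder(X,k,q);print(k,r.round(3),round(c))
    L=loc(P,Q[k]);m=(abs(L[:,0]+tip[k])<18)&(abs(L[:,1])<22)&(Z>.018)&(Z<.03)
    w=wor([-tip[k],0],Q[k])[0];l,z=leaf(X,(*w,Q[k][2]));print('  leaf',loc(l[None,:2],Q[k]).round(1),'dyaw',np.degrees(l[2]-Q[k][2]).round(1),'plane z',np.median(Z[m]).round(4),np.polyfit(L[m,0],Z[m]*1000,1).round(3),np.polyfit(L[m,1],Z[m]*1000,1).round(3))
s,_=ctrl.get_image('scene')
cv2.imwrite('pics/d.png',np.vstack([cv2.resize(p[140:215,190:456],(798,225),interpolation=2),cv2.resize(s[165:290,200:466],(798,375),interpolation=2)]))
E
```

```text
t 42.05 tcp [435.1 190.3 169.2] yaw 9.14 tilt 0.27 F [-0.1  0.6 -0.2] open 34.3 gf 0.0
8 [ 6.03685e+02 -1.88942e+02  2.47000e-01] 48
  leaf [[-24.2  -1.1]] dyaw 3.3 plane z 0.0222 [2.000e-03 2.254e+01] [-7.000e-03  2.251e+01]
10 [ 6.22768e+02  3.90470e+01 -1.89000e-01] 1025
  leaf [[-24.7   2. ]] dyaw 1.3 plane z 0.0227 [-8.0000e-03  2.2452e+01] [-1.2000e-02  2.2661e+01]
6 [5.99391e+02 2.81184e+02 1.62000e-01] 990
  leaf [[-23.1   0.7]] dyaw 6.8 plane z 0.0227 [-1.1000e-02  2.2221e+01] [ 0.025 22.58 ]
```

View pics/d.png

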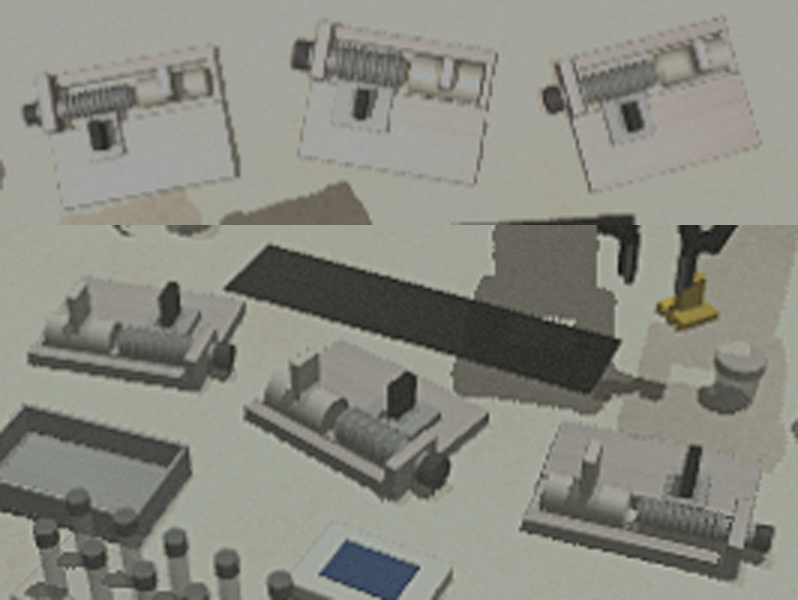

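```bash
python3 - <<'E'
from h import *
f=plan(576,276,160,.162);plan(576,276,99.7,.162,f)
E
```

```text
row [0.2487, -0.1011, 0.0189] [0.0009, -0.0007, -0.0012] dist 161.5
row [0.0, 0.0, 0.1005] [0.0, 0.0, 0.0] dist 60.3
```

{"op": "apply_moves", "data": {"rows": [0.08,-0.034,0,0,0,0,0.16,-0.067,0,0,0,0,0.24,-0.1,0,0,0,0,0.249,-0.101,0.018,0,0,0,0.249,-0.101,0.018,0,0,0,0.249,-0.101,0.018,0,0,0,0.249,-0.101,0.018,0,0,0]}}

```text
t: 42.85
tool_pos: [0.576, 0.2766, 0.1605]
tool_rot: [3.13, 0.253, 0.0]
contact_force: [-1.1, 0.1, 0.8]
opening: 0.0345
grip_force: 0.0
```

```bash
python3 - <<'E'
from h import *
st();plan(576,276,99.5,.162)
E
```

```text
t 42.85 tcp [576.  276.6 160.5] yaw 9.25 tilt 0.09 F [-1.1  0.1  0.8] open 34.5 gf 0.0
row [-0.0001, 0.0008, 0.1017] [0.001, -0.0, -0.0003] dist 61.0
```

{"op": "apply_moves", "data": {"rows": [0,0.001,0.04,0,0,0,0,0.001,0.08,0,0,0,0,0.001,0.1,0,0,0,0,0.001,0.1,0,0,0,0,0.001,0.1,0,0,0,0,0.001,0.1,0,0,0]}}

```text
t: 43.45
tool_pos: [0.5774, 0.2762, 0.1022]
tool_rot: [3.131, 0.253, 0.005]
contact_force: [-0.1, 0.5, 0.3]
opening: 0.0342
grip_force: 0.0
```

{"op": "apply_moves", "data": {"rows": [0,0,0,0,0,0,0,0,0,0,0,0,0,0,0,0,0,0,0,0,0,0,0,0,0,0,0,0,0,0,0,0,0,0,0,0,0,0,0,0,0,0,0,0,0,0,0,0], "grip": 0}}

```text
t: 44.25
tool_pos: [0.5771, 0.2764, 0.1017]
tool_rot: [3.131, 0.253, 0.003]
contact_force: [-0.8, 1.0, 5.5]
opening: 0.0088
grip_force: 59.3
```

{"op": "apply_moves", "data": {"rows": [-0.004,0,0,0,0,0,-0.01,0,0,0,0,0,-0.02,0,0,0,0,0,-0.03,0,0,0,0,0,-0.03,0,-0.02,0,0,0,-0.03,0,-0.05,0,0,0,-0.03,0,-0.08,0,0,0,-0.03,0,-0.08,0,0,0,-0.03,0,-0.08,0,0,0]}}

```text
t: 45.15
tool_pos: [0.558, 0.2729, 0.1477]
tool_rot: [3.129, 0.253, -0.002]
contact_force: [-0.5, 0.3, -0.5]
opening: 0.009
grip_force: 58.5
```

```bash
python3 - <<'E'
from h import *
st();f=plan(441,90,145,.03)
d=ctrl.get_image('top')[1];X=cloud('top',d)
for k,q in((8,(603.7,-188.8,.248)),(10,(622.6,38.7,-.193)),(6,(599.4,281.1,.162))):
    r,c=holder(X,k,q);print(k,r.round(3),round(c))
E
```

```text
t 45.15 tcp [558.  272.9 147.7] yaw 9.25 tilt 0.13 F [-0.5  0.3 -0.5] open 9.0 gf 58.5
row [-0.2415, 0.2695, 0.0054] [0.0012, 0.0008, 0.0836] dist 217.1
8 [ 6.03681e+02 -1.88805e+02  2.46000e-01] 50
10 [ 6.2281e+02  3.8985e+01 -1.8900e-01] 1050
6 [4.05523e+02 2.96754e+02 2.84000e-01] 0
```

{"op": "apply_moves", "data": {"rows": [-0.05,0.054,0,0,0,0.03,-0.1,0.108,0,0,0,0.06,-0.15,0.162,0,0,0,0.084,-0.2,0.216,0,0,0,0.084,-0.235,0.262,0,0,0,0.084,-0.242,0.27,0.005,0,0,0.084,-0.242,0.27,0.005,0,0,0.084,-0.242,0.27,0.005,0,0,0.084,-0.242,0.27,0.005,0,0,0.084]}}

```text
t: 46.1
tool_pos: [0.4419, 0.0906, 0.1456]
tool_rot: [3.14, 0.048, 0.0]
contact_force: [0.3, -0.5, -0.9]
opening: 0.0087
grip_force: 58.8
```

```bash
python3 - <<'E'
from h import *
st();f=plan(441,90,90.7,.03)
E
```

```text
t 46.1 tcp [441.9  90.6 145.6] yaw 1.75 tilt 0.07 F [ 0.3 -0.5 -0.9] open 8.7 gf 58.8
row [-0.0015, 0.0009, 0.0914] [0.0008, -0.0001, 0.0003] dist 54.9
```

{"op": "apply_moves", "data": {"rows": [0,0,0.03,0,0,0,0,0,0.06,0,0,0,0,0,0.08,0,0,0,0,0,0.086,0,0,0,0,0,0.089,0,0,0,0,0,0.091,0,0,0,0,0,0.092,0,0,0,0,0,0.092,0,0,0,0,0,0.092,0,0,0]}}

```text
t: 47.0
tool_pos: [0.4417, 0.0897, 0.0909]
tool_rot: [3.14, 0.046, 0.002]
contact_force: [1.0, -0.4, -0.8]
opening: 0.009
grip_force: 58.7
```

{"op": "apply_moves", "data": {"rows": [0,0,0,0,0,0,0,0,0,0,0,0,0,0,0,0,0,0,0,0,0,0,0,0,0,0,-0.04,0,0,0,0,0,-0.09,0,0,0,0,0,-0.14,0,0,0,0,0,-0.14,0,0,0], "grip": 0.4}}

```text
t: 47.8
tool_pos: [0.4442, 0.09, 0.1794]
tool_rot: [3.14, 0.046, 0.015]
contact_force: [0.3, -0.2, 0.0]
opening: 0.0344
grip_force: 0.0
```

```bash
python3 - <<'E'
from h import *
st();f=plan(597.8,41.9,165,-.191)
d=ctrl.get_image('top')[1];X=cloud('top',d)
for k,q in((8,(603.7,-188.8,.248)),(10,(622.6,38.7,-.193)),(6,(599.4,281.1,.162))):
    r,c=holder(X,k,q);print(k,r.round(3),round(c))
print(leaf(X,(441,90,.03)))
E
```

```text
t 47.8 tcp [444.2  90.  179.4] yaw 1.69 tilt 0.57 F [ 0.3 -0.2  0. ] open 34.4 gf 0.0
row [0.2534, 0.0877, 0.0266] [0.0002, -0.0063, 0.1404] dist 161.7
8 [ 6.03609e+02 -1.88798e+02  2.48000e-01] 45
10 [ 6.22845e+02  3.90050e+01 -1.89000e-01] 1946
6 [5.86659e+02 2.42460e+02 1.44000e-01] 95
(array([4.43102612e+02, 8.75573066e+01, 2.00680708e-02]), np.float64(0.4270836266375831))
```

{"op": "apply_moves", "data": {"rows": [0.07,0.024,0,0,0,0.05,0.14,0.048,0,0,0,0.1,0.21,0.072,0,0,0,0.14,0.253,0.088,0.015,0,0,0.14,0.253,0.088,0.03,0,0,0.14,0.253,0.088,0.03,0,0,0.14,0.253,0.088,0.03,0,0,0.14,0.253,0.088,0.03,0,0,0.14]}}

```text
t: 48.65
tool_pos: [0.5936, 0.042, 0.1564]
tool_rot: [3.126, -0.298, -0.0]
contact_force: [0.4, 0.8, 0.9]
opening: 0.0343
grip_force: 0.0
```

```bash
python3 - <<'E'
from h import *
st();plan(597.8,41.9,100,-.191)
E
```

```text
t 48.65 tcp [593.6  42.  156.4] yaw -10.88 tilt 0.08 F [0.4 0.8 0.9] open 34.3 gf 0.0
row [0.0068, -0.0012, 0.0939] [0.0009, -0.0, 0.0007] dist 56.5
```

{"op": "apply_moves", "data": {"rows": [0.006,-0.001,0.04,0,0,0,0.006,-0.001,0.075,0,0,0,0.006,-0.001,0.093,0,0,0,0.006,-0.001,0.093,0,0,0,0.006,-0.001,0.093,0,0,0,0.006,-0.001,0.093,0,0,0]}}

```text
t: 49.25
tool_pos: [0.5992, 0.0414, 0.1024]
tool_rot: [3.126, -0.298, 0.005]
contact_force: [-0.3, 0.2, -0.6]
opening: 0.0344
grip_force: 0.0
```

{"op": "apply_moves", "data": {"rows": [0,0,0,0,0,0,0,0,0,0,0,0,0,0,0,0,0,0,0,0,0,0,0,0,0,0,0,0,0,0,0,0,0,0,0,0,0,0,0,0,0,0,0,0,0,0,0,0], "grip": 0}}

```text
t: 50.05
tool_pos: [0.599, 0.0416, 0.102]
tool_rot: [3.126, -0.299, 0.003]
contact_force: [-1.2, 2.5, 5.6]
opening: 0.0089
grip_force: 59.4
```

{"op": "apply_moves", "data": {"rows": [-0.004,0,0,0,0,0,-0.01,0,0,0,0,0,-0.02,0,0,0,0,0,-0.03,0,0,0,0,0,-0.03,0,-0.02,0,0,0,-0.03,0,-0.05,0,0,0,-0.03,0,-0.08,0,0,0,-0.03,0,-0.08,0,0,0,-0.03,0,-0.08,0,0,0]}}

```text
t: 50.95
tool_pos: [0.5799, 0.0449, 0.148]
tool_rot: [3.126, -0.299, -0.002]
contact_force: [-0.0, 0.6, -1.5]
opening: 0.0087
grip_force: 58.5
```

```bash
python3 - <<'E'
from h import *
st();f=plan(444.5,-25,146,.03)
E
```

```text
t 50.95 tcp [579.9  44.9 148. ] yaw -10.92 tilt 0.11 F [-0.   0.6 -1.5] open 8.7 gf 58.5
row [-0.1994, 0.1571, 0.0038] [0.001, 0.0007, -0.1404] dist 152.4
```

{"op": "apply_moves", "data": {"rows": [-0.06,0.047,0,0,0,-0.05,-0.12,0.094,0,0,0,-0.1,-0.17,0.135,0,0,0,-0.14,-0.195,0.154,0.004,0,0,-0.14,-0.199,0.157,0.004,0,0,-0.14,-0.199,0.157,0.004,0,0,-0.14,-0.199,0.157,0.004,0,0,-0.14,-0.199,0.157,0.004,0,0,-0.14]}}

```text
t: 51.75
tool_pos: [0.4464, -0.0247, 0.1465]
tool_rot: [3.14, 0.047, 0.001]
contact_force: [0.2, -0.4, -1.4]
opening: 0.0084
grip_force: 58.8
```

```bash
python3 - <<'E'
from h import *
st();f=plan(444.5,-25,91,.03)
d=ctrl.get_image('top')[1];X=cloud('top',d)
for k,q in((8,(603.7,-188.8,.248)),(10,(622.6,38.7,-.193)),(6,(586.7,242.5,.144))):
    r,c=holder(X,k,q);print(k,r.round(3),round(c))
E
```

```text
t 51.75 tcp [446.4 -24.7 146.5] yaw 1.72 tilt 0.09 F [ 0.2 -0.4 -1.4] open 8.4 gf 58.8
row [-0.0032, 0.0003, 0.0925] [0.0009, -0.0004, 0.0] dist 55.6
8 [ 6.03661e+02 -1.88845e+02  2.46000e-01] 47
10 [ 6.22562e+02  3.93130e+01 -1.84000e-01] 2338
6 [5.86602e+02 2.42395e+02 1.42000e-01] 226
```

{"op": "apply_moves", "data": {"rows": [-0.002,0,0.03,0,0,0,-0.002,0,0.06,0,0,0,-0.002,0,0.08,0,0,0,-0.002,0,0.086,0,0,0,-0.002,0,0.09,0,0,0,-0.002,0,0.092,0,0,0,-0.002,0,0.0935,0,0,0,-0.002,0,0.0935,0,0,0,-0.002,0,0.0935,0,0,0]}}

```text
t: 52.7
tool_pos: [0.4449, -0.0253, 0.091]
tool_rot: [3.139, 0.046, 0.003]
contact_force: [-0.0, -1.5, 0.4]
opening: 0.0087
grip_force: 58.8
```

{"op": "apply_moves", "data": {"rows": [0,0,0,0,0,0,0,0,0,0,0,0,0,0,0,0,0,0,0,0,0,0,0,0,0,0,-0.04,0,0,0,0,0,-0.09,0,0,0,0,0,-0.14,0,0,0,0,0,-0.14,0,0,0], "grip": 0.4}}

```text
t: 53.5
tool_pos: [0.4471, -0.0256, 0.1792]
tool_rot: [3.138, 0.046, 0.015]
contact_force: [0.3, 0.1, 0.7]
opening: 0.0341
grip_force: 0.0
```

```bash
python3 - <<'E'
from h import *
st();f=plan(579.5,-194.7,165,.247)
E
```

```text
t 53.5 tcp [447.1 -25.6 179.2] yaw 1.69 tilt 0.58 F [0.3 0.1 0.7] open 34.1 gf 0.0
row [0.2121, 0.2881, 0.0268] [0.0031, -0.0057, -0.1385] dist 215.3
```

{"op": "apply_moves", "data": {"rows": [0.06,0.08,0,0,0,-0.05,0.12,0.16,0,0,0,-0.1,0.18,0.24,0,0,0,-0.139,0.212,0.288,0.01,0,0,-0.139,0.214,0.288,0.02,0,0,-0.139,0.214,0.288,0.02,0,0,-0.139,0.214,0.288,0.02,0,0,-0.139,0.214,0.288,0.02,0,0,-0.139,0.214,0.288,0.02,0,0,-0.139]}}

```text
t: 54.4
tool_pos: [0.5773, -0.1929, 0.1628]
tool_rot: [3.116, 0.39, 0.001]
contact_force: [0.4, 0.1, 0.5]
opening: 0.0344
grip_force: 0.0
```

```bash
python3 - <<'E'
from h import *
st();plan(579.5,-194.7,100,.247)
E
```

```text
t 54.4 tcp [ 577.3 -192.9  162.8] yaw 14.26 tilt 0.09 F [0.4 0.1 0.5] open 34.4 gf 0.0
row [0.0028, 0.0036, 0.1047] [0.001, -0.0001, 0.0012] dist 62.9
```

{"op": "apply_moves", "data": {"rows": [0.002,0.003,0.04,0,0,0,0.002,0.003,0.08,0,0,0,0.002,0.003,0.104,0,0,0,0.002,0.003,0.104,0,0,0,0.002,0.003,0.104,0,0,0,0.002,0.003,0.104,0,0,0]}}

```text
t: 55.0
tool_pos: [0.5803, -0.1958, 0.1018]
tool_rot: [3.115, 0.388, 0.004]
contact_force: [0.1, -0.4, 0.5]
opening: 0.0342
grip_force: 0.0
```

{"op": "apply_moves", "data": {"rows": [0,0,0,0,0,0,0,0,0,0,0,0,0,0,0,0,0,0,0,0,0,0,0,0,0,0,0,0,0,0,0,0,0,0,0,0,0,0,0,0,0,0,0,0,0,0,0,0], "grip": 0}}

```text
t: 55.8
tool_pos: [0.5798, -0.1953, 0.1015]
tool_rot: [3.116, 0.388, 0.002]
contact_force: [-2.9, 3.0, 6.6]
opening: 0.009
grip_force: 58.8
```

{"op": "apply_moves", "data": {"rows": [-0.004,0,0,0,0,0,-0.01,0,0,0,0,0,-0.02,0,0,0,0,0,-0.03,0,0,0,0,0,-0.03,0,-0.02,0,0,0,-0.03,0,-0.05,0,0,0,-0.03,0,-0.08,0,0,0,-0.03,0,-0.08,0,0,0,-0.03,0,-0.08,0,0,0]}}

```text
t: 56.7
tool_pos: [0.5612, -0.1998, 0.1476]
tool_rot: [3.116, 0.388, -0.002]
contact_force: [-0.9, -0.4, -1.1]
opening: 0.0091
grip_force: 58.4
```

```bash
python3 - <<'E'
from h import *
st();f=plan(448,-140,146,.03)
d=ctrl.get_image('top')[1];X=cloud('top',d)
for k,q in((441,90,.03),(445,-25,.03)):pass
print(leaf(X,(441,90,.03)),leaf(X,(444.5,-25,.03)))
E
```

```text
t 56.7 tcp [ 561.2 -199.8  147.6] yaw 14.19 tilt 0.09 F [-0.9 -0.4 -1.1] open 9.1 gf 58.4
row [-0.1585, -0.143, 0.0028] [0.0007, 0.0007, 0.1385] dist 128.1Traceback (most recent call last):
  File "<stdin>", line 4, in <module>
ValueError: too many values to unpack (expected 2)
```

{"op": "apply_moves", "data": {"rows": [-0.06,-0.054,0,0,0,0.05,-0.11,-0.1,0,0,0,0.1,-0.15,-0.135,0,0,0,0.138,-0.159,-0.143,0.003,0,0,0.138,-0.159,-0.143,0.003,0,0,0.138,-0.159,-0.143,0.003,0,0,0.138,-0.159,-0.143,0.003,0,0,0.138,-0.159,-0.143,0.003,0,0,0.138]}}

```text
t: 57.55
tool_pos: [0.4493, -0.1407, 0.1466]
tool_rot: [3.139, 0.049, 0.001]
contact_force: [0.7, 0.4, -1.5]
opening: 0.0092
grip_force: 58.4
```

```bash
python3 - <<'E'
from h import *
st();f=plan(448,-140,90.5,.03)
E
```

```text
t 57.55 tcp [ 449.3 -140.7  146.6] yaw 1.77 tilt 0.11 F [ 0.7  0.4 -1.5] open 9.2 gf 58.4
row [-0.0022, -0.0013, 0.0934] [0.0011, -0.0005, 0.0006] dist 56.1
```

{"op": "apply_moves", "data": {"rows": [-0.001,0,0.03,0,0,0,-0.001,0,0.06,0,0,0,-0.001,0,0.08,0,0,0,-0.001,0,0.086,0,0,0,-0.001,0,0.09,0,0,0,-0.001,0,0.093,0,0,0,-0.001,0,0.0945,0,0,0,-0.001,0,0.0945,0,0,0,-0.001,0,0.0945,0,0,0]}}

```text
t: 58.45
tool_pos: [0.4484, -0.1405, 0.0905]
tool_rot: [3.139, 0.049, 0.003]
contact_force: [-1.2, 0.9, 4.2]
opening: 0.0089
grip_force: 59.0
```

{"op": "apply_moves", "data": {"rows": [0,0,0,0,0,0,0,0,0,0,0,0,0,0,0,0,0,0,0,0,0,0,0,0,0,0,-0.04,0,0,0,0,0,-0.09,0,0,0,0,0,-0.17,0,0,0,0,0,-0.17,0,0,0], "grip": 0.5, "grip_force": 30}}

```text
t: 59.25
tool_pos: [0.4513, -0.1417, 0.1989]
tool_rot: [3.134, 0.049, 0.019]
contact_force: [1.1, -1.2, 0.1]
opening: 0.0432
grip_force: 0.0
```

```bash
python3 - <<'E'
from h import *
st();plan(631,-254,195,.247)
p,d=ctrl.get_image('top');X=cloud('top',d)
for k,q in((8,(603.7,-188.8,.248)),(10,(622.6,38.7,-.193)),(6,(586.7,242.5,.144))):
    r,c=holder(X,k,q);print(k,r.round(3),round(c),fin(X,k,r))
E
```

```text
t 59.25 tcp [ 451.3 -141.7  198.9] yaw 1.78 tilt 0.83 F [ 1.1 -1.2  0.1] open 43.2 gf 0.0
row [0.2935, 0.1963, 0.0117] [0.0058, -0.0073, -0.1374] dist 212.0
8 [ 6.03467e+02 -1.88680e+02  2.49000e-01] 504 (array([  8.69754696, -67.62518298]), np.int64(41))
10 [ 6.22494e+02  3.94680e+01 -1.81000e-01] 1369 (array([ 10.55148045, -70.69127221]), np.int64(36))
6 [5.86669e+02 2.42178e+02 1.38000e-01] 231 (array([  8.9157214, -70.2690333]), np.int64(40))
```

{"op": "apply_moves", "data": {"rows": [0.07,0.047,0,0,0,-0.05,0.14,0.094,0,0,0,-0.1,0.21,0.141,0,0,0,-0.138,0.28,0.188,0,0,0,-0.138,0.296,0.196,0.0,0,0,-0.138,0.296,0.196,0.0,0,0,-0.138,0.296,0.196,0.0,0,0,-0.138,0.296,0.196,0.0,0,0,-0.138]}}

```text
t: 60.1
tool_pos: [0.6279, -0.2513, 0.1909]
tool_rot: [3.117, 0.388, -0.002]
contact_force: [-0.6, 0.3, -0.3]
opening: 0.0428
grip_force: 0.0
```

```bash
python3 - <<'E'
from h import *
st();plan(631,-254.3,114.5,.247)
E
```

```text
t 60.1 tcp [ 627.9 -251.3  190.9] yaw 14.21 tilt 0.07 F [-0.6  0.3 -0.3] open 42.8 gf 0.0
row [0.004, 0.0061, 0.1274] [0.0002, 0.0008, 0.0006] dist 76.6
```

{"op": "apply_moves", "data": {"rows": [0.004,0.005,0.04,0,0,0,0.004,0.005,0.08,0,0,0,0.004,0.005,0.11,0,0,0,0.004,0.005,0.126,0,0,0,0.004,0.005,0.126,0,0,0,0.004,0.005,0.126,0,0,0]}}

```text
t: 60.7
tool_pos: [0.6323, -0.2546, 0.117]
tool_rot: [3.115, 0.388, 0.002]
contact_force: [0.8, 0.1, 0.7]
opening: 0.0427
grip_force: 0.0
```

{"op": "apply_moves", "data": {"rows": [0,0,0,0,0,0,0,0,0,0,0,0,0,0,0,0,0,0,0,0,0,0,0,0,0,0,0,0,0,0,0,0,0,0,0,0,0,0,0,0,0,0], "grip": 0}}

```text
t: 61.4
tool_pos: [0.6326, -0.2537, 0.1178]
tool_rot: [-3.118, -0.388, -0.002]
contact_force: [-2.4, 3.6, 5.2]
opening: 0.0095
grip_force: 32.9
```

{"op": "apply_moves", "data": {"rows": [0,-0.015,0,0,0,0,0,-0.03,0,0,0,0,0,-0.045,0,0,0,0,0,-0.06,0,0,0,0,0,-0.075,0,0,0,0,0,-0.09,0,0,0,0,0,-0.105,0,0,0,0,0,-0.113,0,0,0,0,0,-0.116,0,0,0,0,0,-0.119,0,0,0,0,0,-0.121,0,0,0,0,0,-0.122,0,0,0,0,0,-0.122,0,0,0,0,0,-0.122,0,0,0,0]}}

```text
t: 62.8
tool_pos: [0.6153, -0.1849, 0.1178]
tool_rot: [3.111, 0.388, 0.006]
contact_force: [2.9, -7.3, 3.9]
opening: 0.0097
grip_force: 32.7
```

```bash
python3 - <<'E'
from h import *
st()
print(loc(pose()[0][:2][None],(603.72,-189.1,.247)))
E
```

```text
t 62.8 tcp [ 615.3 -184.9  117.8] yaw 14.21 tilt 0.45 F [ 2.9 -7.3  3.9] open 9.7 gf 32.7
[[12.21808444  1.21590714]]
```

{"op": "apply_moves", "data": {"rows": [0,-0.0015,0,0,0,0,0,-0.003,0,0,0,0,0,-0.003,0,0,0,0]}}

```text
t: 63.1
tool_pos: [0.6151, -0.1846, 0.1178]
tool_rot: [3.107, 0.387, 0.008]
contact_force: [3.5, -12.7, 2.1]
opening: 0.0093
grip_force: 32.5
```

```bash
python3 - <<'E'
from h import *
st()
print(loc(pose()[0][:2][None],(603.72,-189.1,.247)))
E
```

```text
t 63.1 tcp [ 615.1 -184.6  117.8] yaw 14.22 tilt 0.65 F [  3.5 -12.7   2.1] open 9.3 gf 32.5
[[12.12386872  1.62231515]]
```

At the stop. Release and go to guard 10.

{"op": "apply_moves", "data": {"rows": [0,0.003,0,0,0,0,0,0.006,0,0,0,0,0,0.006,0,0,0,0]}}

```text
t: 63.4
tool_pos: [0.6154, -0.1854, 0.1178]
tool_rot: [3.115, 0.388, 0.004]
contact_force: [1.4, -2.3, 6.9]
opening: 0.009
grip_force: 33.2
```

{"op": "apply_moves", "data": {"rows": [0,0,0,0,0,0,0,0,0,0,0,0,0,0,0,0,0,0,0,0,-0.04,0,0,0,0,0,-0.1,0,0,0,0,0,-0.14,0,0,0,0,0,-0.14,0,0,0], "grip": 0.5}}

```text
t: 64.1
tool_pos: [0.6164, -0.1856, 0.2046]
tool_rot: [3.113, 0.388, 0.011]
contact_force: [-0.2, -0.4, 1.8]
opening: 0.0427
grip_force: 0.0
```

```bash
python3 - <<'E'
from h import *
st();plan(620,-34,195,-.191)
p,d=ctrl.get_image('top');X=cloud('top',d)
for k,q in((8,(603.7,-188.8,.248)),(10,(622.6,38.7,-.193)),(6,(586.7,242.5,.144))):
    r,c=holder(X,k,q);print(k,r.round(3),round(c),fin(X,k,r))
E
```

```text
t 64.1 tcp [ 616.4 -185.6  204.6] yaw 14.21 tilt 0.48 F [-0.2 -0.4  1.8] open 42.7 gf 0.0
row [0.0678, -0.2435, 0.0151] [0.0027, -0.0046, 0.2794] dist 152.0
8 [ 4.57700e+02 -1.70199e+02  9.70000e-02] 0 (array([nan, nan]), np.int64(0))
10 [611.234  33.43   -0.677] 869 (array([ 38.55528105, -49.45504124]), np.int64(6))
6 [5.8679e+02 2.4208e+02 1.3700e-01] 217 (array([  8.82716428, -70.1477308 ]), np.int64(40))
  return _methods._mean(a, axis=axis, dtype=dtype,
  ret = um.true_divide(
```

{"op": "apply_moves", "data": {"rows": [0.02,-0.08,0,0,0,0.09,0.04,-0.16,0,0,0,0.18,0.068,-0.24,0,0,0,0.28,0.068,-0.244,0.01,0,0,0.28,0.068,-0.244,0.01,0,0,0.28,0.068,-0.244,0.01,0,0,0.28,0.068,-0.244,0.01,0,0,0.28,0.068,-0.244,0.01,0,0,0.28]}}

```text
t: 64.95
tool_pos: [0.6182, -0.0346, 0.1938]
tool_rot: [3.125, -0.303, 0.001]
contact_force: [0.3, 0.9, 0.5]
opening: 0.0425
grip_force: 0.0
```

```bash
python3 - <<'E'
from h import *
st();plan(620,-34,114.5,-.191)
E
```

```text
t 64.95 tcp [618.2 -34.6 193.8] yaw -11.09 tilt 0.09 F [0.3 0.9 0.5] open 42.5 gf 0.0
row [0.0027, -0.0017, 0.1321] [0.001, -0.0004, -0.0017] dist 79.3
```

{"op": "apply_moves", "data": {"rows": [0.001,-0.001,0.04,0,0,0,0.001,-0.001,0.08,0,0,0,0.001,-0.001,0.115,0,0,0,0.001,-0.001,0.131,0,0,0,0.001,-0.001,0.131,0,0,0,0.001,-0.001,0.131,0,0,0]}}

```text
t: 65.55
tool_pos: [0.6195, -0.0334, 0.1162]
tool_rot: [3.125, -0.302, 0.003]
contact_force: [0.6, 0.1, -0.0]
opening: 0.0428
grip_force: 0.0
```

{"op": "apply_moves", "data": {"rows": [0,0,0,0,0,0,0,0,0,0,0,0,0,0,0,0,0,0,0,0,0,0,0,0,0,0,0,0,0,0,0,0,0,0,0,0,0,0,0,0,0,0], "grip": 0}}

```text
t: 66.25
tool_pos: [0.6197, -0.0331, 0.1168]
tool_rot: [3.125, -0.301, 0.004]
contact_force: [-0.7, -0.9, 6.0]
opening: 0.0097
grip_force: 32.1
```

{"op": "apply_moves", "data": {"rows": [0,-0.015,0,0,0,0,0,-0.03,0,0,0,0,0,-0.045,0,0,0,0,0,-0.06,0,0,0,0,0,-0.075,0,0,0,0,0,-0.09,0,0,0,0,0,-0.105,0,0,0,0,0,-0.113,0,0,0,0,0,-0.116,0,0,0,0,0,-0.119,0,0,0,0,0,-0.121,0,0,0,0,0,-0.122,0,0,0,0,0,-0.122,0,0,0,0,0,-0.122,0,0,0,0]}}

```text
t: 67.65
tool_pos: [0.6332, 0.036, 0.1168]
tool_rot: [3.119, -0.3, 0.001]
contact_force: [-4.5, -11.2, 8.8]
opening: 0.0092
grip_force: 32.5
```

```bash
python3 - <<'E'
from h import *
st()
print(loc(pose()[0][:2][None],(622.34,36.93,-.191)))
E
```

```text
t 67.65 tcp [633.2  36.  116.8] yaw -10.99 tilt 0.46 F [ -4.5 -11.2   8.8] open 9.2 gf 32.5
[[10.80148749  1.1197395 ]]
```

{"op": "apply_moves", "data": {"rows": [0,0.003,0,0,0,0,0,0.005,0,0,0,0,0,0.005,0,0,0,0]}}

```text
t: 67.95
tool_pos: [0.6329, 0.0354, 0.1167]
tool_rot: [3.125, -0.301, 0.003]
contact_force: [-2.3, -2.0, 6.4]
opening: 0.0096
grip_force: 32.3
```

{"op": "apply_moves", "data": {"rows": [0,0,0,0,0,0,0,0,0,0,0,0,0,0,0,0,0,0,0,0,-0.04,0,0,0,0,0,-0.1,0,0,0,0,0,-0.14,0,0,0,0,0,-0.14,0,0,0], "grip": 0.5}}

```text
t: 68.65
tool_pos: [0.6346, 0.0362, 0.204]
tool_rot: [3.126, -0.301, 0.014]
contact_force: [-0.2, -0.2, 0.8]
opening: 0.0428
grip_force: 0.0
```

```bash
python3 - <<'E'
from h import *
st();q=(586.7,242.2,.139);w=wor([9,-71],q)[0];print(w)
plan(*w,190,.139)
E
```

```text
t 68.65 tcp [634.6  36.2 204. ] yaw -10.99 tilt 0.51 F [-0.2 -0.2  0.8] open 42.8 gf 0.0
[605.45044626 173.13176732]
row [-0.0914, -0.2148, 0.0225] [0.0011, -0.0056, -0.2106] dist 140.7
```

{"op": "apply_moves", "data": {"rows": [-0.03,-0.07,0,0,0,-0.07,-0.06,-0.14,0,0,0,-0.14,-0.09,-0.21,0,0,0,-0.21,-0.091,-0.215,0.015,0,0,-0.211,-0.091,-0.215,0.015,0,0,-0.211,-0.091,-0.215,0.015,0,0,-0.211,-0.091,-0.215,0.015,0,0,-0.211,-0.091,-0.215,0.015,0,0,-0.211]}}

```text
t: 69.45
tool_pos: [0.6038, 0.172, 0.1901]
tool_rot: [3.133, 0.215, 0.001]
contact_force: [-0.6, 0.3, 0.5]
opening: 0.0428
grip_force: 0.0
```

```bash
python3 - <<'E'
from h import *
st();plan(605.5,173.1,115,.139)
s,_=ctrl.get_image('scene');crop(s,330,180,140,110,4,'pics/e.png')
E
```

```text
t 69.45 tcp [603.8 172.  190.1] yaw 7.87 tilt 0.1 F [-0.6  0.3  0.5] open 42.8 gf 0.0
row [0.003, -0.0016, 0.1251] [0.0011, -0.0003, -0.0011] dist 75.1
```

View pics/e.png

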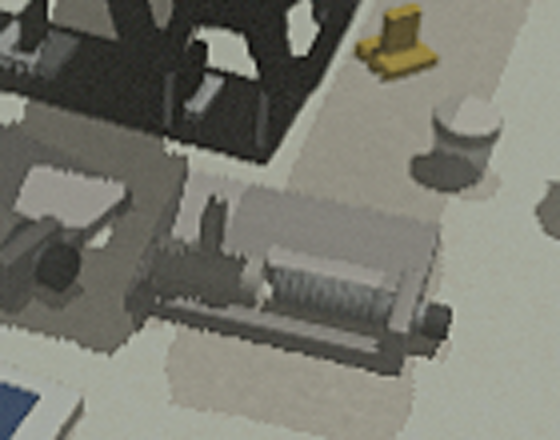

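{"op": "apply_moves", "data": {"rows": [0.002,-0.001,0.04,0,0,0,0.002,-0.001,0.08,0,0,0,0.002,-0.001,0.11,0,0,0,0.002,-0.001,0.124,0,0,0,0.002,-0.001,0.124,0,0,0,0.002,-0.001,0.124,0,0,0]}}

```text
t: 70.1
tool_pos: [0.605, 0.1738, 0.1163]
tool_rot: [3.133, 0.218, 0.002]
contact_force: [-0.1, 0.8, 0.1]
opening: 0.0429
grip_force: 0.0
```

{"op": "apply_moves", "data": {"rows": [0,0,0,0,0,0,0,0,0,0,0,0,0,0,0,0,0,0,0,0,0,0,0,0,0,0,0,0,0,0,0,0,0,0,0,0,0,0,0,0,0,0], "grip": 0}}

```text
t: 70.8
tool_pos: [0.6052, 0.1739, 0.1169]
tool_rot: [3.133, 0.219, 0.004]
contact_force: [-0.2, -0.7, 5.2]
opening: 0.0089
grip_force: 32.6
```

```bash
python3 - <<'E'
from h import *
st();print(loc(pose()[0][:2][None],(586.7,242.2,.139)))
E
```

```text
t 70.8 tcp [605.2 173.9 116.9] yaw 7.99 tilt 0.15 F [-0.2 -0.7  5.2] open 8.9 gf 32.6
[[  8.86462466 -70.18349836]]
```

{"op": "apply_moves", "data": {"rows": [0,-0.015,0,0,0,0,0,-0.03,0,0,0,0,0,-0.045,0,0,0,0,0,-0.06,0,0,0,0,0,-0.075,0,0,0,0,0,-0.09,0,0,0,0,0,-0.105,0,0,0,0,0,-0.113,0,0,0,0,0,-0.116,0,0,0,0,0,-0.119,0,0,0,0,0,-0.121,0,0,0,0,0,-0.122,0,0,0,0,0,-0.122,0,0,0,0,0,-0.122,0,0,0,0]}}

```text
t: 72.2
tool_pos: [0.5955, 0.2437, 0.1169]
tool_rot: [3.126, 0.219, 0.003]
contact_force: [0.1, -11.0, 8.0]
opening: 0.0091
grip_force: 32.9
```

```bash
python3 - <<'E'
from h import *
st();print(loc(pose()[0][:2][None],(586.7,242.2,.139)))
E
```

```text
t 72.2 tcp [595.5 243.7 116.9] yaw 8.0 tilt 0.45 F [  0.1 -11.    8. ] open 9.1 gf 32.9
[[8.89879741 0.26908555]]
```

At the stop. Release, retreat and inspect everything.

{"op": "apply_moves", "data": {"rows": [0,0.003,0,0,0,0,0,0.005,0,0,0,0,0,0.005,0,0,0,0]}}

```text
t: 72.5
tool_pos: [0.5955, 0.243, 0.1169]
tool_rot: [3.132, 0.218, 0.003]
contact_force: [-0.4, -2.2, 6.9]
opening: 0.0094
grip_force: 32.7
```

{"op": "apply_moves", "data": {"rows": [0,0,0,0,0,0,0,0,0,0,0,0,0,0,0,0,0,0,0,0,-0.04,0,0,0,0,0,-0.1,0,0,0,0,0,-0.18,0,0,0,0,0,-0.24,0,0,0,-0.08,0,-0.24,0,0,0,-0.16,0,-0.24,0,0,0,-0.24,0,-0.24,0,0,0,-0.32,0,-0.24,0,0,0,-0.32,0,-0.24,0,0,0,-0.32,0,-0.24,0,0,0], "grip": 0.5}}

```text
t: 73.8
tool_pos: [0.4036, 0.2169, 0.2592]
tool_rot: [3.133, 0.22, 0.002]
contact_force: [0.4, -0.3, 0.9]
opening: 0.0421
grip_force: 0.0
```

```bash
python3 - <<'E'
from h import *
st()
p,d=ctrl.get_image('top');X=cloud('top',d)
for k,q in((8,(603.7,-188.8,.248)),(10,(622.6,38.7,-.193)),(6,(586.7,242.2,.139))):
    r,c=holder(X,k,q);print(k,r.round(3),round(c),fin(X,k,r))
s,_=ctrl.get_image('scene')
cv2.imwrite('pics/f.png',np.vstack([cv2.resize(p[140:260,190:456],(665,300),interpolation=2),cv2.resize(s[165:285,200:466],(665,300),interpolation=2)]))
E
```

```text
t 73.8 tcp [403.6 216.9 259.2] yaw 8.02 tilt 0.11 F [ 0.4 -0.3  0.9] open 42.1 gf 0.0
8 [ 6.03601e+02 -1.88750e+02  2.48000e-01] 49 (array([ 8.77854105, -0.06483342]), np.int64(36))
10 [ 6.22871e+02  3.89420e+01 -1.90000e-01] 1363 (array([10.59126682, -0.3154663 ]), np.int64(38))
6 [5.86757e+02 2.42033e+02 1.38000e-01] 1184 (array([ 8.16032449, -2.10263664]), np.int64(39))
```

View pics/f.png

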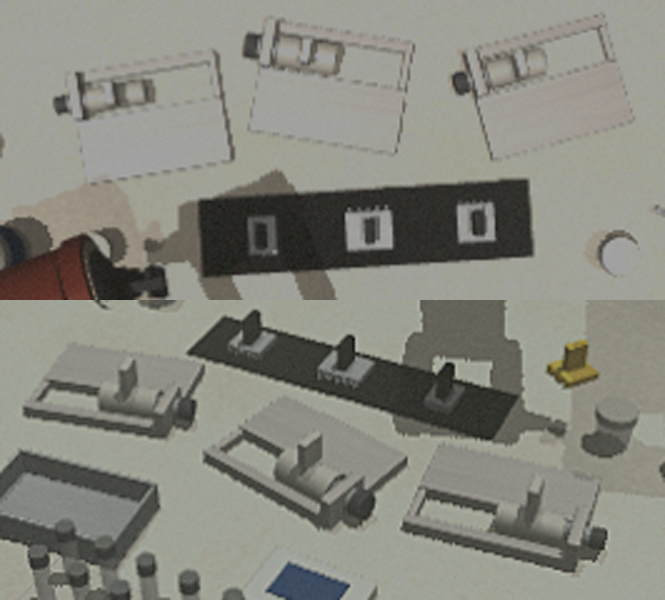

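```bash
python3 -c "
from station import ctrl
print(ctrl.finish_job())"
```

```text
the job is handed in; nothing more can be done
None
```

The job is handed in at about 74 s of the 210 s allowed: all three guards were pulled off, all three matching leaves were seated and released together, and then the leaves went back flat on the mat and the guards were pushed fully on again. The small spindle's holder was knocked aside partway through, so I located it again before refitting its guard.

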